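Size core plugs in a taper gauge and sort the core box

TASK

Lift the black tray off the core box and set it down flat on the bench, then take every concrete plug from the bare incoming lane to the taper gauge, slide it upright along a slot until it wedges and let go, so that all of them stand wedged together and can be read against the coloured bands. Then move each plug to the lane of the core box that has the colour of the band its middle stopped at, standing upright, and put the tray back in its place on the box; leave the pipe elbow and the tape measure where they are.

Things in the scene. Friction and masses are not known exactly. Their poses are not given: they have to be found in the camera images.
- core_box: grey plastic core box, fixed, 196 (x) x 216 (y) x 60 mm high; origin: centre of its underside. Four lanes along its own y, each 44 mm wide and 208 mm long inside; floor 5 mm, walls 4 mm thick; dividers, and the -x wall between its corners, only 22 mm above the floor. From the -x (robot's) side to +x: bare grey incoming lane, then yellow, blue, red (coloured floors and end labels)
- lane_in (a point): centre of the incoming lane's floor (core_box x = -72 mm, z = 5 mm), axes as core_box; the plugs start standing in a row in this lane, 60 mm apart, under the tray
- lane_yellow (a point): centre of the yellow lane's floor (core_box x = -24 mm, z = 5 mm), axes as core_box; for plugs that wedge at the yellow band
- lane_blue (a point): centre of the blue lane's floor (core_box x = +24 mm, z = 5 mm), axes as core_box
- lane_red (a point): centre of the red lane's floor (core_box x = +72 mm, z = 5 mm), axes as core_box
- tray: black lift-off tray on the core box, 200 x 220 mm, 32 mm high at its walls, 0.4 to 0.7 kg, small parts fastened in it; origin: centre of its underside. A step under it, 6 mm deep, 180 x 200 mm, nests in the box's rim with 4 mm play a side; seated, its origin is 54 mm above that of core_box, same x and y, axes parallel. On the bench it stands on the step
- tray_handle (a point): middle of the tray's handle, a level aluminium bar 14 mm wide (tray x), 116 mm long (tray y) and 16 mm high, 58 mm above the tray's origin, on a post at each end (at y = +-54 mm), 40 mm free under it. The bench between the box and the gauge, about 0.25 m wide in y and from x = 0.32 to 0.55, is clear for setting the tray down
- gauge: taper gauge, fixed: steel base plate 192 (x) x 172 (y) x 8 mm, on it aluminium bars 15 mm high that leave three equal slots, open at the top, 52 mm apart; origin: centre of its underside. A slot is entered from the -x side over a 44 mm flat apron and runs along +x, narrowing from 42 mm at the mouth by 1 mm every 8 mm to 24 mm at 144 mm in
- slot_0 (a point): centre of the mouth of the slot on the gauge's +y side, on the base plate's top face (8 mm above the gauge's origin); x points into the slot. A plug wedges where the slot is as wide as the plug; yellow band beside the slot at x = 32 to 64 mm, blue at 64 to 96 mm, red at 96 to 128 mm
- slot_1 (a point): the same for the middle slot (gauge x = -52 mm, y = 0). A push of about 4 N along x on a plug that is free to centre itself wedges it; it then stays there when let go
- slot_2 (a point): the same for the slot on the gauge's -y side
- plug_a: concrete core plug, an upright cylinder 36 mm tall, about 80 g; its diameter is within 0.5 mm of 36, 32 or 28 mm, which of these has to be found out; origin: centre of its underside, z along its axis. None while absent
- plug_b: concrete core plug, an upright cylinder 36 mm tall, about 80 g; its diameter is within 0.5 mm of 36, 32 or 28 mm, which of these has to be found out; origin: centre of its underside, z along its axis. None while absent
- plug_c: concrete core plug, an upright cylinder 36 mm tall, about 80 g; its diameter is within 0.5 mm of 36, 32 or 28 mm, which of these has to be found out; origin: centre of its underside, z along its axis. None while absent
- plug_d: concrete core plug, an upright cylinder 36 mm tall, about 80 g; its diameter is within 0.5 mm of 36, 32 or 28 mm, which of these has to be found out; origin: centre of its underside, z along its axis. None while absent
- plug_e: concrete core plug, an upright cylinder 36 mm tall, about 80 g; its diameter is within 0.5 mm of 36, 32 or 28 mm, which of these has to be found out; origin: centre of its underside, z along its axis. None while absent
- plug_f: concrete core plug, an upright cylinder 36 mm tall, about 80 g; its diameter is within 0.5 mm of 36, 32 or 28 mm, which of these has to be found out; origin: centre of its underside, z along its axis. None while absent
- plug_g: concrete core plug, an upright cylinder 36 mm tall, about 80 g; its diameter is within 0.5 mm of 36, 32 or 28 mm, which of these has to be found out; origin: centre of its underside, z along its axis. None while absent
- plug_h: concrete core plug, an upright cylinder 36 mm tall, about 80 g; its diameter is within 0.5 mm of 36, 32 or 28 mm, which of these has to be found out; origin: centre of its underside, z along its axis. None while absent
- plug_i: concrete core plug, an upright cylinder 36 mm tall, about 80 g; its diameter is within 0.5 mm of 36, 32 or 28 mm, which of these has to be found out; origin: centre of its underside, z along its axis. None while absent
- pvc_elbow: white pipe elbow, 58 x 58 x 35 mm, a bystander
- tape_measure: yellow tape measure, 62 x 74 x 36 mm, a bystander

How it is judged:
On the way, in this order (a step that is already met when the one before it is completed fails the run):
1. the tray is off the core box, flat on the bench and released (horizontal distance between tray and core_box above 0.18 m and height (world z) of tray below 0.006 m and angle between tray's own z axis and vertical below 0.06 rad and linear speed of tray below 0.02 m/s and contact force between tray and the fingers below 0.3 N), for 0.3 s.
2. all plugs stand wedged in the gauge's slots at the same time, released: upright, on the base plate, the plug's axis where the slot is as wide as the plug (6 mm short to 10 mm beyond) (((x of plug_a in the frame of slot_0 between 0.0444 and 0.0604 m and y of plug_a in the frame of slot_0 between -0.004 and 0.004 m and z of plug_a in the frame of slot_0 below 0.004 m) or (x of plug_a in the frame of slot_1 between 0.0444 and 0.0604 m and y of plug_a in the frame of slot_1 between -0.004 and 0.004 m and z of plug_a in the frame of slot_1 below 0.004 m) or (x of plug_a in the frame of slot_2 between 0.0444 and 0.0604 m and y of plug_a in the frame of slot_2 between -0.004 and 0.004 m and z of plug_a in the frame of slot_2 below 0.004 m)) and angle between each of plug_a, plug_b, plug_c, plug_d, plug_e, plug_f, plug_g, plug_h, plug_i's own z axis and vertical below 0.12 rad and contact force between each of plug_a, plug_b, plug_c, plug_d, plug_e, plug_f, plug_g, plug_h, plug_i and the fingers below 0.3 N and ((x of plug_b in the frame of slot_0 between 0.0756 and 0.0916 m and y of plug_b in the frame of slot_0 between -0.004 and 0.004 m and z of plug_b in the frame of slot_0 below 0.004 m) or (x of plug_b in the frame of slot_1 between 0.0756 and 0.0916 m and y of plug_b in the frame of slot_1 between -0.004 and 0.004 m and z of plug_b in the frame of slot_1 below 0.004 m) or (x of plug_b in the frame of slot_2 between 0.0756 and 0.0916 m and y of plug_b in the frame of slot_2 between -0.004 and 0.004 m and z of plug_b in the frame of slot_2 below 0.004 m)) and ((x of plug_c in the frame of slot_0 between 0.1036 and 0.1196 m and y of plug_c in the frame of slot_0 between -0.004 and 0.004 m and z of plug_c in the frame of slot_0 below 0.004 m) or (x of plug_c in the frame of slot_1 between 0.1036 and 0.1196 m and y of plug_c in the frame of slot_1 between -0.004 and 0.004 m and z of plug_c in the frame of slot_1 below 0.004 m) or (x of plug_c in the frame of slot_2 between 0.1036 and 0.1196 m and y of plug_c in the frame of slot_2 between -0.004 and 0.004 m and z of plug_c in the frame of slot_2 below 0.004 m)) and ((x of plug_d in the frame of slot_0 between 0.1084 and 0.1244 m and y of plug_d in the frame of slot_0 between -0.004 and 0.004 m and z of plug_d in the frame of slot_0 below 0.004 m) or (x of plug_d in the frame of slot_1 between 0.1084 and 0.1244 m and y of plug_d in the frame of slot_1 between -0.004 and 0.004 m and z of plug_d in the frame of slot_1 below 0.004 m) or (x of plug_d in the frame of slot_2 between 0.1084 and 0.1244 m and y of plug_d in the frame of slot_2 between -0.004 and 0.004 m and z of plug_d in the frame of slot_2 below 0.004 m)) and ((x of plug_e in the frame of slot_0 between 0.0396 and 0.0556 m and y of plug_e in the frame of slot_0 between -0.004 and 0.004 m and z of plug_e in the frame of slot_0 below 0.004 m) or (x of plug_e in the frame of slot_1 between 0.0396 and 0.0556 m and y of plug_e in the frame of slot_1 between -0.004 and 0.004 m and z of plug_e in the frame of slot_1 below 0.004 m) or (x of plug_e in the frame of slot_2 between 0.0396 and 0.0556 m and y of plug_e in the frame of slot_2 between -0.004 and 0.004 m and z of plug_e in the frame of slot_2 below 0.004 m)) and ((x of plug_f in the frame of slot_0 between 0.0724 and 0.0884 m and y of plug_f in the frame of slot_0 between -0.004 and 0.004 m and z of plug_f in the frame of slot_0 below 0.004 m) or (x of plug_f in the frame of slot_1 between 0.0724 and 0.0884 m and y of plug_f in the frame of slot_1 between -0.004 and 0.004 m and z of plug_f in the frame of slot_1 below 0.004 m) or (x of plug_f in the frame of slot_2 between 0.0724 and 0.0884 m and y of plug_f in the frame of slot_2 between -0.004 and 0.004 m and z of plug_f in the frame of slot_2 below 0.004 m)) and ((x of plug_g in the frame of slot_0 between 0.0708 and 0.0868 m and y of plug_g in the frame of slot_0 between -0.004 and 0.004 m and z of plug_g in the frame of slot_0 below 0.004 m) or (x of plug_g in the frame of slot_1 between 0.0708 and 0.0868 m and y of plug_g in the frame of slot_1 between -0.004 and 0.004 m and z of plug_g in the frame of slot_1 below 0.004 m) or (x of plug_g in the frame of slot_2 between 0.0708 and 0.0868 m and y of plug_g in the frame of slot_2 between -0.004 and 0.004 m and z of plug_g in the frame of slot_2 below 0.004 m)) and ((x of plug_h in the frame of slot_0 between 0.106 and 0.122 m and y of plug_h in the frame of slot_0 between -0.004 and 0.004 m and z of plug_h in the frame of slot_0 below 0.004 m) or (x of plug_h in the frame of slot_1 between 0.106 and 0.122 m and y of plug_h in the frame of slot_1 between -0.004 and 0.004 m and z of plug_h in the frame of slot_1 below 0.004 m) or (x of plug_h in the frame of slot_2 between 0.106 and 0.122 m and y of plug_h in the frame of slot_2 between -0.004 and 0.004 m and z of plug_h in the frame of slot_2 below 0.004 m)) and ((x of plug_i in the frame of slot_0 between 0.042 and 0.058 m and y of plug_i in the frame of slot_0 between -0.004 and 0.004 m and z of plug_i in the frame of slot_0 below 0.004 m) or (x of plug_i in the frame of slot_1 between 0.042 and 0.058 m and y of plug_i in the frame of slot_1 between -0.004 and 0.004 m and z of plug_i in the frame of slot_1 below 0.004 m) or (x of plug_i in the frame of slot_2 between 0.042 and 0.058 m and y of plug_i in the frame of slot_2 between -0.004 and 0.004 m and z of plug_i in the frame of slot_2 below 0.004 m))), for 0.3 s.
At the end, for the whole second after the job is handed in: Every plug stands upright on the floor of the lane of its colour (36 mm: yellow, 32 mm: blue, 28 mm: red), within 12 mm of the lane's middle line, and the tray sits nested on the box again (level, within 7 mm and 0.06 rad); all released and at rest (x of plug_a in the frame of lane_yellow between -0.012 and 0.012 m and y of plug_a in the frame of lane_yellow between -0.095 and 0.095 m and z of each of plug_a, plug_e, plug_i in the frame of lane_yellow below 0.004 m and angle between each of plug_a, plug_b, plug_c, plug_d, plug_e, plug_f, plug_g, plug_h, plug_i's own z axis and vertical below 0.12 rad and linear speed of each of plug_a, plug_b, plug_c, plug_d, plug_e, plug_f, plug_g, plug_h, plug_i, tray below 0.02 m/s and x of plug_b in the frame of lane_blue between -0.012 and 0.012 m and y of plug_b in the frame of lane_blue between -0.095 and 0.095 m and z of each of plug_b, plug_f, plug_g in the frame of lane_blue below 0.004 m and x of plug_c in the frame of lane_red between -0.012 and 0.012 m and y of plug_c in the frame of lane_red between -0.095 and 0.095 m and z of each of plug_c, plug_d, plug_h in the frame of lane_red below 0.004 m and x of plug_d in the frame of lane_red between -0.012 and 0.012 m and y of plug_d in the frame of lane_red between -0.095 and 0.095 m and x of plug_e in the frame of lane_yellow between -0.012 and 0.012 m and y of plug_e in the frame of lane_yellow between -0.095 and 0.095 m and x of plug_f in the frame of lane_blue between -0.012 and 0.012 m and y of plug_f in the frame of lane_blue between -0.095 and 0.095 m and x of plug_g in the frame of lane_blue between -0.012 and 0.012 m and y of plug_g in the frame of lane_blue between -0.095 and 0.095 m and x of plug_h in the frame of lane_red between -0.012 and 0.012 m and y of plug_h in the frame of lane_red between -0.095 and 0.095 m and x of plug_i in the frame of lane_yellow between -0.012 and 0.012 m and y of plug_i in the frame of lane_yellow between -0.095 and 0.095 m and horizontal distance between tray and core_box below 0.007 m and angle between the x axis of tray and the x axis of core_box, either way round below 0.06 rad and z of tray in the frame of core_box between 0.051 and 0.057 m and angle between tray's own z axis and vertical below 0.04 rad); the robot touches nothing.
It fails at once if pvc elbow moved by more than 3 cm (distance of pvc_elbow from where it was at the start of the episode above 0.03 m).
It fails at once if tape measure moved by more than 3 cm (distance of tape_measure from where it was at the start of the episode above 0.03 m).
Of plug_a, plug_b, plug_c only 1 to 1 are there at a start; the rules pass over those that are not, and their reading is None.
Of plug_d, plug_e, plug_f only 1 to 1 are there at a start; the rules pass over those that are not, and their reading is None.
Of plug_g, plug_h, plug_i, marker, bolt only 1 to 1 are there at a start; the rules pass over those that are not, and their reading is None.
At some moment in a run one of tray, plug_a, plug_b, plug_c, plug_d, plug_e, plug_f, plug_g, plug_h, plug_i may be knocked a few centimetres aside while the robot is not near it.
It also fails if it takes over 210 s, if anything falls off the work surface, if the arm or the gripper's body presses on something with over 40 N, if the wrist force passes 120 N, or if a joint passes its speed limit or range.

ROBOT

A 7-joint arm with a two-finger parallel gripper is mounted at the origin on a cart in front of the work surface, level with it; the furniture and walls round the work are solid. World frame = base frame: x ahead of the robot, y to its left, z up, the work surface at z = 0. Lengths are in m, angles in rad, forces in N, time in s.
With the tool pointing down it reaches from about 0.4 to 0.85 m from the base axis. Payload 10.4 kg.
Tool frame: the origin (TCP) lies on the centre line of the jaws, within the pads' length; the fingertips stand r.finger_overhang ahead of it and the grasp point (between the pads) lies 5 mm behind it (r.finger_overhang is the distance from the TCP to the fingertips, in m); z points along the fingers, y is the line along which they close (so a half turn about z gives the same grasp; the last joint's range is limited). The gripper opens to 87 mm and grips with 3 to 60 N. Pads are 19 mm wide; open, the fingers measure 117 mm over their backs; the gripper's body (75 mm by 190 mm) begins 51 mm behind the grasp point.
Start: joints at [-1.187, 0.332, -0.065, 1.46, 0.022, 1.35, -0.088], TCP at [0.247, 0.574, 0.237] pointing down, gripper open.
Joint ranges: [-2.6, 2.6], [-0.5, 2.12], [-1.47, 1.34], [0.16, 2.42], [-1.27, 4.41], [0.06, 2.06], [-2.6, 2.6]. Speed limits (rad/s): [2.22, 2.22, 2.79, 2.79, 3.14, 3.14, 3.14].

INTERFACE

Orientations are given as a unit quaternion [x, y, z, w].
In Python, from bench import read_state, viewer, r gives the robot as it stands.
- The arm moves only by the tool carry_out, never from a script. Its argument "moves" is a list of rows, each a list of 6 numbers: the shift along the tool's x, y, z in units of 40 mm (1.0 is 40 mm), then the turn, a rotation vector about the tool's x, y, z in units of 8 degrees (1.0 is 8 degrees). A call has 1 to 20 rows; each row shifts and turns the commanded pose from where the row before left it, along the tool's axes as they then stand; what a row does not reach is not made up. A row lasts 1/8 s, in which the tool goes at most 62.5 mm and 10.7 degrees, less where a joint would pass 70% of its speed; a pose out of reach is approached as far as the arm can. A call is refused whole if a number of a shift passes 1 or a number of a turn 1, either way. A call with a gripper value outside its range is refused whole. "fingers" is the finger opening in mm, from 0 to 87, set as the call begins (left out, the last holds). The fingers move at their own pace and stop on an object; "force" is the grip in N (left out, the last holds). Time passes only in rows, so rows that do not move let the fingers close. It gives the time, the measured TCP pose, the force, the opening and the grip force at its end, in the units of the state.
- read_state(): the state, without advancing time (a new reading comes with each control period).
- viewer.camera(name): name is "side" or "top" or "wrist"; returns a dict with "pixels" (480x640x3 uint8, red, green, blue), "range_z" (480x640 float32, m along the optical axis (not along the pixel's ray), 0 where there is no reading), "fx", "fy", "cx", "cy" (pixels), "k1" (the pictures are not rectified: a ray, as slopes to the right and down, at radius r is drawn at 1 + k1 r^2 times it, then the intrinsics apply), "xyz" and "orientation" of the camera in the world. Camera axes: x right, y down, z forward; pixel columns grow to the right and rows downward; lengths in m; the calibration is good to about 2 mm. A picture is of the moment at which its call begins.
- r.close_job(): hands the job in; it is judged then, once.
The state is a dict: "time": time; "joint_positions": joint angles; "joint_vel": joint speeds; "joint_torque": joint torques, N m; "ee_pos": TCP position; "eef_rot": TCP orientation; "ft_force": force on the tool from outside, world axes, zero at the start; "torque": the same for the moment, N m; "width": finger opening in m; "grip_force": force on a finger pad.
Only numpy, scipy, OpenCV 4.12 (cv2) and the standard library are available. Lean on these libraries where they do the work, as an engineer would, in place of code of your own. Each camera call takes 0.05 s, during which the arm holds its last target. There are 200 camera calls.

## Working session

There is one attempt and no reset: what is moved stays moved. The work goes in short steps, Python scripts to look and compute and a tool call to move; the robot and the scene stay as the last step left them, time stands still between calls to the robot, and variables do not carry over. Pictures are saved under pics/ and viewed, at most 18 in all, crops included, and the job is handed in when it is done.

Besides the shell and the picture viewer there is one more tool, called after "Emit:" as name(argument=value, ...) on one line, values as JSON. carry_out: Moves the arm, as the interface text tells. Its arguments: {"type":"object","properties":{"moves":{"type":"array","items":{"type":"array","items":{"type":"number"}}},"fingers":{"type":"number"},"force":{"type":"number"}},"required":["moves"]}

```bash
mkdir -p pics; ls; python3 - <<'E'
from bench import read_state, viewer, r
import cv2,numpy as np
s=read_state();print({k:np.round(v,3) for k,v in s.items()}, r.finger_overhang)
for n in ["side","top"]:
    c=viewer.camera(n);cv2.imwrite(f"pics/{n}0.png",c["pixels"][:,:,::-1]);print(n,[c[k] for k in("fx","fy","cx","cy","k1","xyz","orientation")])
E
```

```text
pics
{'time': np.float64(0.0), 'joint_positions': array([-1.187,  0.333, -0.065,  1.461,  0.022,  1.35 , -0.088]), 'joint_vel': array([-0.   , -0.001, -0.   , -0.002,  0.   ,  0.001,  0.   ]), 'joint_torque': array([ 1.0000e-03, -6.2326e+01,  2.5000e-02, -3.8989e+01, -6.1000e-02,
        4.0000e-02,  0.0000e+00]), 'ee_pos': array([0.247, 0.574, 0.236]), 'eef_rot': array([ 0.202,  0.979, -0.001, -0.   ]), 'ft_force': array([-0.287, -0.412, -0.174]), 'torque': array([0.044, 0.005, 0.017]), 'grip_force': np.float64(0.0), 'width': np.float64(0.087)} 0.014
side [454.25380021682486, 454.25380021682486, 320.98565088777366, 240.71699174896838, -0.06127634812276045, array([ 0.37319299, -1.14383104,  0.70263922]), array([ 0.85215204, -0.06769054,  0.03286085, -0.51785621])]
top [517.392439670861, 517.392439670861, 334.4907508206618, 238.52295339015103, -0.07450842078889912, array([0.44815066, 0.02829959, 1.45320364]), array([ 0.71523608, -0.69829902,  0.01014398, -0.02670072])]
```

View pics/top0.png

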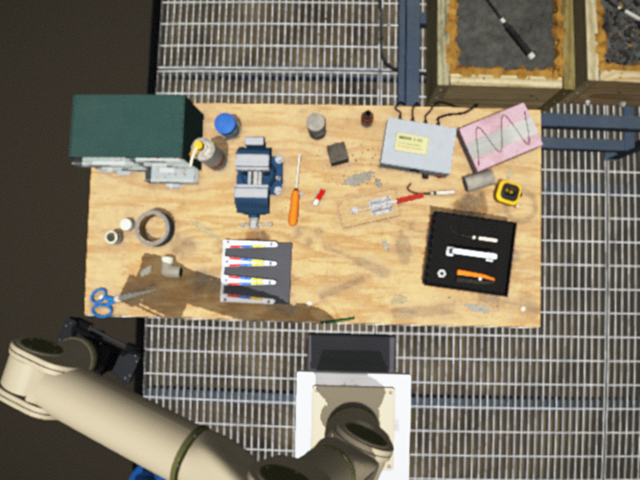

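View pics/side0.png

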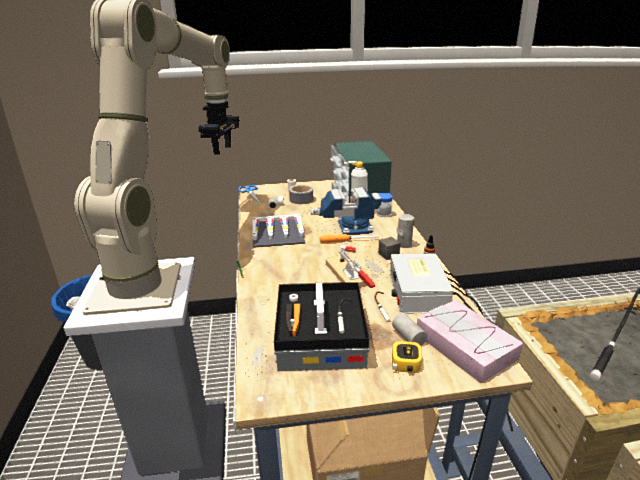

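The top view shows the tray on its box around (470,253), with the handle along y at (472,254). The gauge is around (256,271), the elbow near (171,267) and the tape at (508,191). The side view agrees.

```bash
cat > h.py <<'E'
from bench import read_state, viewer, r
import cv2,numpy as np
from scipy.spatial.transform import Rotation as R
def snap(n,f=None):
    c=viewer.camera(n)
    if f: cv2.imwrite(f"pics/{f}.png",c["pixels"][:,:,::-1])
    return c
def rays(c,uv):
    uv=np.atleast_2d(np.asarray(uv,float))
    d=(uv-[c["cx"],c["cy"]])/[c["fx"],c["fy"]]
    s=d.copy()
    for _ in range(10): s=d/(1+c["k1"]*(s**2).sum(1,keepdims=True))
    return R.from_quat(c["orientation"]).apply(np.c_[s,np.ones(len(s))])
def plane(c,uv,z):
    d=rays(c,uv); return c["xyz"]+d*((z-c["xyz"][2])/d[:,2])[:,None]
def cloud(c):
    v,u=np.mgrid[:480,:640]; d=rays(c,np.c_[u.ravel(),v.ravel()])
    z=c["range_z"].ravel()
    return (c["xyz"]+d*z[:,None]).reshape(480,640,3), c["range_z"]>0
def plan(p,yaw=None):
    "remaining shift in tool units (40mm) and turn about tool z (8 deg); yaw = world angle of tool y, deg"
    s=read_state(); M=R.from_quat(s["eef_rot"])
    print("t",round(s["time"],2),"at",np.round(s["ee_pos"],4),"shift units",np.round(M.inv().apply(np.array(p)-s["ee_pos"])/.04,3))
    y=M.apply([0,1,0]);a=np.degrees(np.arctan2(y[1],y[0]))
    if yaw is not None: print("yaw",round(a,2),"turn units",round(-(yaw-a)/8,3), "tilt",np.round(M.apply([0,0,1])[:2],4))
E
python3 - <<'E'
from h import *
c=snap("top");P,ok=cloud(c);X,Y,Z=P[...,0],P[...,1],P[...,2]
def box(m,name,z):
    m=cv2.morphologyEx(m.astype(np.uint8),cv2.MORPH_OPEN,np.ones((3,3)))
    cs=max(cv2.findContours(m,0,2)[0],key=cv2.contourArea)[:,0]
    w=plane(c,cs,z)[:,:2]
    (cx,cy),(a,b),t=cv2.minAreaRect((w*1000).astype(np.float32));print(name,cx,cy,a,b,t)
u,v=np.meshgrid(np.arange(640),np.arange(480))
g=c["pixels"].astype(int); 
reg=(u>400)&(u<540)&(v>195)&(v<310)
box(reg&(g.max(2)<60)|reg&(Z>.05)&ok,"tray",.086)
h=reg&(Z>.108)&ok; box(h,"handle",.12); print("hz",np.median(Z[h]),h.sum())
rg=(u>205)&(u<305)&(v>225)&(v<315)
gm=rg&(((g.max(2)-g.min(2))<40)|(Z>.012))
box(gm,"gauge",.008); print("bench z",np.median(Z[(u>320)&(u<400)&(v>250)&(v<300)]), "tray rim",np.percentile(Z[reg&ok],[50,80,90,95]))
hs=cv2.cvtColor(c["pixels"],cv2.COLOR_RGB2HSV)
for n,lo,hi in [("red",0,8),("yel",20,35),("blue",100,130)]:
    m=(rg&(hs[...,0]>=lo)&(hs[...,0]<=hi)&(hs[...,1]>130)&(hs[...,2]>80)).astype(np.uint8)
    k,_,st,ce=cv2.connectedComponentsWithStats(m)
    for i in range(1,k):
        if st[i,4]>12: print(n,st[i,4],np.round(plane(c,ce[i],.023)[0],3))
cv2.imwrite("pics/g0.png",cv2.resize(c["pixels"][220:315,200:310,::-1],None,fx=6,fy=6))
plan([.32,-.25,.30],0)
E
```

```text
tray 488.23284912109375 -296.45654296875 227.1610870361328 201.1907501220703 83.30154418945312
handle 487.4845275878906 -299.81451416015625 116.13800811767578 14.225845336914062 83.20960998535156
hz 0.11865962961230658 247
gauge 425.1446228027344 284.758056640625 199.7820587158203 179.16555786132812 89.5201187133789
bench z -0.0005012400105470771 tray rim [0.002951   0.06502702 0.06894066 0.08094037]
red 16 [0.494 0.341 0.023]
red 14 [0.388 0.342 0.023]
red 16 [0.358 0.341 0.023]
yel 17 [0.354 0.278 0.023]
blue 13 [0.408 0.308 0.023]
t 0.15 at [0.2472 0.5738 0.236 ] shift units [ -9.82  -18.195  -1.581]
yaw 66.69 turn units 8.337 tilt [-0.0003 -0.001 ]
```

View pics/g0.png

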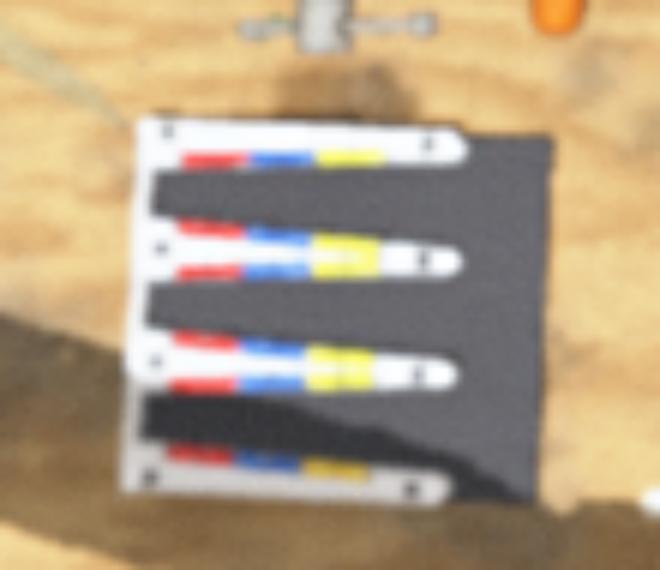

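The gauge crop shows the slot mouths facing right (-y) and the slots running to the left (+y). The bar holes are at crop px (168,131), (160,247), (153,361), (150,478) and (428,145), (424,260), (418,374), (411,489).

```bash
python3 - <<'E'
from h import *
c=snap("top")
h=np.array([(168,131),(160,247),(153,361),(150,478),(428,145),(424,260),(418,374),(411,489)],float)
w=plane(c,(h+.5)/6-.5+[200,220],.023)[:,:2];print(np.round(w,4))
d=w[:4].mean(0)-w[4:].mean(0);print("slot dir deg",np.degrees(np.arctan2(d[1],d[0])),"len",np.linalg.norm(d))
e=np.array([w[0]-w[3],w[4]-w[7]]);print("cross",np.degrees(np.arctan2(e[:,1],e[:,0])),np.linalg.norm(e,axis=1))
k=np.array([(553,135),(538,505)],float);print("mouth edge",plane(c,(k+.5)/6-.5+[200,220],.008))
k=np.array([(138,118),(120,492)],float);print("far edge",plane(c,(k+.5)/6-.5+[200,220],.023))
E
```

```text
[[0.5073 0.3608]
 [0.4533 0.3627]
 [0.4005 0.3642]
 [0.3464 0.3638]
 [0.5037 0.239 ]
 [0.4505 0.2392]
 [0.3978 0.2404]
 [0.3449 0.2421]]
slot dir deg 88.75876193838009 len 0.12270771915557889
cross [-1.08033058 -1.13445854] [0.16095575 0.15887125]
mouth edge [[0.51034329 0.18265858 0.008     ]
 [0.33801811 0.18481895 0.008     ]]
far edge [[0.51302333 0.375128   0.023     ]
 [0.33949492 0.3776781  0.023     ]]
```

Emit:
carry_out(moves=[[0,0,-0.3,0,0,0.92],[0,0,-0.3,0,0,0.92],[0,0,-0.3,0,0,0.92],[0,0,-0.3,0,0,0.92],[0,0,-0.3,0,0,0.92],[0,0,-0.3,0,0,0.92],[0,0,-0.3,0,0,0.92],[0,0,0,0,0,0.92],[0,0,0,0,0,0.92],[0,0,0,0,0,0.92]])

```text
time: 1.45
ee_pos: [0.2472, 0.5739, 0.3203]
eef_rot: [0.75, 0.662, -0.0, 0.0]
ft_force: [0.5, -0.1, -0.2]
width: 0.087
grip_force: 0.0
```

Emit:
carry_out(moves=[[-0.92,0.55,0,0,0,0],[-0.92,0.55,0,0,0,0],[-0.92,0.55,0,0,0,0],[-0.92,0.55,0,0,0,0],[-0.92,0.55,0,0,0,0],[-0.92,0.55,0,0,0,0],[-0.92,0.55,0,0,0,0],[-0.92,0.55,0,0,0,0],[-0.92,0.55,0,0,0,0],[-0.92,0.55,0,0,0,0],[-0.92,0.55,0,0,0,0],[-0.92,0.55,0,0,0,0],[-1,0.24,0,0,0,0],[-1,0.24,0,0,0,0],[-1,0.24,0,0,0,0],[-1,0.24,0.2,0,0,0],[-1,0.24,0.4,0,0,0],[-1,0.24,0.4,0,0,0],[-1,0.24,0.4,0,0,0],[-1,0.24,0.4,0,0,0]])

```text
time: 3.95
ee_pos: [0.4941, -0.2241, 0.2481]
eef_rot: [0.748, 0.663, 0.0, 0.0]
ft_force: [0.1, 0.8, 0.2]
width: 0.0873
grip_force: 0.0
```

```bash
python3 - <<'E'
from h import *
c=snap("wrist","w1");P,ok=cloud(c);Z=P[...,2]
m=(ok&(Z>.108)&(Z<.135)).astype(np.uint8)
cs=max(cv2.findContours(m,0,2)[0],key=cv2.contourArea)[:,0];w=plane(c,cs,.120)
print("handle",cv2.minAreaRect((w[:,:2]*1000).astype(np.float32)),np.median(Z[m>0]),cs.min(0),cs.max(0))
plan([.4875,-.2998,.112-.005],-6.8)
print(c["xyz"],c["orientation"])
E
```

```text
handle ((493.26361083984375, -258.4543151855469), (37.397796630859375, 13.681756973266602), 82.89398193359375) 0.11950606428320726 [313 262] [331 308]
t 4.0 at [ 0.4925 -0.2291  0.2462] shift units [-1.762  0.101  3.484]
yaw -7.12 turn units -0.04 tilt [-0.0017 -0.0023]
[ 0.50219994 -0.15597234  0.396044  ] [ 0.99023131 -0.06005609 -0.00765766  0.12560484]
```

View pics/w1.png

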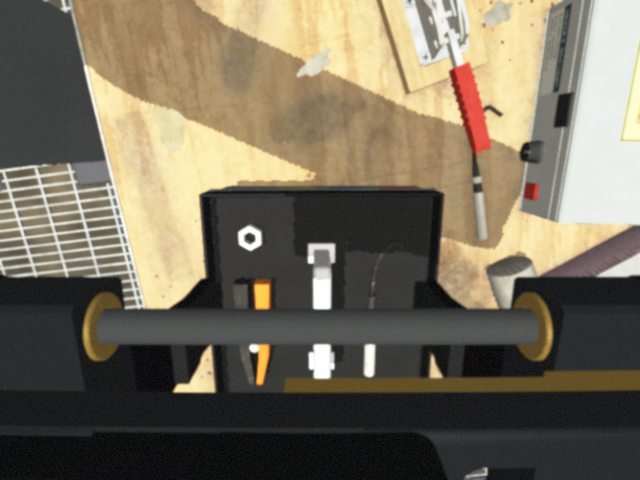

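The wrist view shows the handle bar at about columns 313–331, centred between the jaws. I'll descend and grip it.

Emit:
carry_out(moves=[[-0.6,0.03,0.5,0,0,0],[-0.6,0.04,0.5,0,0,0],[-0.56,0.03,0.5,0,0,0],[0,0,0.5,0,0,0],[0,0,0.5,0,0,0],[0,0,0.5,0,0,0],[0,0,0.48,0,0,0],[0,0,0,0,0,0],[0,0,0,0,0,0]])

```text
time: 5.12
ee_pos: [0.4898, -0.2936, 0.1098]
eef_rot: [0.748, 0.663, 0.0, 0.0]
ft_force: [-0.0, 0.5, 0.4]
width: 0.0866
grip_force: 0.0
```

Emit:
carry_out(moves=[[0,0,0,0,0,0],[0,0,0,0,0,0],[0,0,0,0,0,0],[0,0,0,0,0,0],[0,0,0,0,0,0],[0,0,0,0,0,0],[0,0,0,0,0,0],[0,0,0,0,0,0]], fingers=0, force=45)

```text
time: 6.12
ee_pos: [0.4895, -0.2934, 0.1093]
eef_rot: [0.748, 0.663, 0.0, -0.0]
ft_force: [0.3, 0.1, 0.2]
width: 0.0152
grip_force: 0.0
```

Emit:
carry_out(moves=[[0,0,0,0,0,0],[0,0,0,0,0,0],[0,0,0,0,0,0]])

```text
time: 6.5
ee_pos: [0.4895, -0.2934, 0.1093]
eef_rot: [0.748, 0.663, 0.0, -0.0]
ft_force: [0.1, -0.1, -0.4]
width: 0.0132
grip_force: 45.0
```

Emit:
carry_out(moves=[[0,0,-0.2,0,0,0],[0,0,-0.4,0,0,0],[0,0,-0.6,0,0,0],[0,0,-0.6,0,0,0],[0,0,-0.6,0,0,0],[0,0,-0.4,0,0,0],[0,0,0,0,0,0],[0,0,0,0,0,0]])

```text
time: 7.5
ee_pos: [0.4891, -0.2931, 0.2205]
eef_rot: [0.748, 0.663, -0.0, -0.001]
ft_force: [0.1, -0.3, -5.8]
width: 0.0137
grip_force: 45.0
```

```bash
python3 - <<'E'
from h import *
plan([.43,0.0,.23],-6.8)
s=read_state();print(s["ft_force"],s["torque"],s["width"],s["grip_force"])
E
```

```text
t 7.5 at [ 0.4891 -0.2931  0.2205] shift units [ 7.096 -2.349 -0.231]
yaw -6.9 turn units -0.013 tilt [-0.0011  0.0007]
[ 0.06917785 -0.33867375 -5.83727915] [-0.07444089  0.0276564  -0.02986702] 0.013717421630855367 44.997182227671146
```

Emit:
carry_out(moves=[[0.4,-0.15,0,0,0,0],[0.8,-0.25,0,0,0,0],[0.9,-0.3,0,0,0,0],[0.9,-0.3,0,0,0,0],[0.9,-0.3,0,0,0,0],[0.9,-0.3,0,0,0,0],[0.9,-0.3,0,0,0,0],[0.8,-0.25,0.2,0,0,0],[0.4,-0.15,0.4,0,0,0],[0.2,-0.05,0.6,0,0,0],[0,0,0.6,0,0,0],[0,0,0.6,0,0,0],[0,0,0.6,0,0,0],[0,0,0.5,0,0,0],[0,0,0.3,0,0,0],[0,0,0.15,0,0,0],[0,0,0.08,0,0,0],[0,0,0,0,0,0],[0,0,0,0,0,0]])

```text
time: 9.88
ee_pos: [0.4307, -0.0001, 0.0605]
eef_rot: [0.748, 0.663, 0.0, 0.0]
ft_force: [0.3, -0.7, -5.3]
width: 0.0137
grip_force: 45.0
```

Emit:
carry_out(moves=[[0,0,0.06,0,0,0],[0,0,0.05,0,0,0],[0,0,0.04,0,0,0],[0,0,0,0,0,0],[0,0,0,0,0,0]])

```text
time: 10.5
ee_pos: [0.4304, -0.0001, 0.0551]
eef_rot: [0.748, 0.663, -0.0, -0.001]
ft_force: [-10.3, -0.1, 19.7]
width: 0.0136
grip_force: 45.0
```

Emit:
carry_out(moves=[[0,0,-0.05,0,0,0],[0,0,0,0,0,0],[0,0,0,0,0,0],[0,0,0,0,0,0],[0,0,0,0,0,0],[0,0,-0.5,0,0,0],[0,0,-1,0,0,0],[0,0,-1,0,0,0],[0,0,-1,0,0,0],[0,0,-1,0,0,0],[0,0,-1,0,0,0]], fingers=87)

```text
time: 11.88
ee_pos: [0.4302, -0.0003, 0.2775]
eef_rot: [0.748, 0.663, 0.0, -0.0]
ft_force: [0.7, -0.2, -0.0]
width: 0.087
grip_force: 0.0
```

```bash
python3 - <<'E'
from h import *
c=snap("top","t2");P,ok=cloud(c);Z=P[...,2]
cv2.imwrite("pics/t2b.png",cv2.resize(c["pixels"][195:310,410:530,::-1],None,fx=5,fy=5))
plan([.42,-.29,.24],83.2)
E
```

```text
t 11.93 at [ 4.320e-01 -1.000e-04  2.822e-01] shift units [-7.235  0.572  1.034]
yaw -6.93 turn units -11.267 tilt [0.0057 0.0026]
```

View pics/t2b.png

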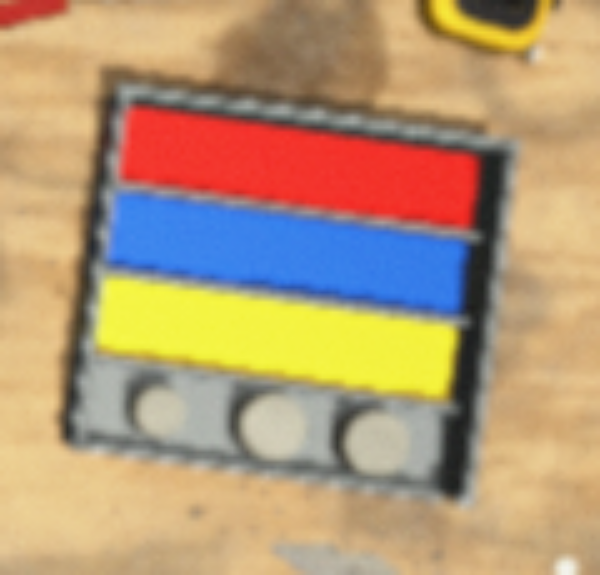

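The crop shows three plugs in the incoming lane at (158,408), (272,425) and (373,440). The one on the left looks smallest. The rim corners are at (118,85), (515,145), (465,497) and (65,440).

```bash
python3 - <<'E'
from h import *
c=snap("top")
f=lambda a,z: plane(c,(np.array(a,float)+.5)/5-.5+[410,195],z)[:,:2]
k=f([(118,85),(515,145),(465,497),(65,440)],.06)
print("rim",np.round(k,4),k.mean(0)); e=k[0]-k[1];e2=k[3]-k[2];print([np.degrees(np.arctan2(q[1],q[0])) for q in (e,e2)],np.linalg.norm(e))
hs=cv2.cvtColor(c["pixels"],cv2.COLOR_RGB2HSV);u,v=np.meshgrid(np.arange(640),np.arange(480))
g=c["pixels"].astype(int)
m=((u>425)&(u<500)&(v>265)&(v<292)&(g.min(2)>140)&(g[...,0]>g[...,2]+12)).astype(np.uint8)
n,_,st,ce=cv2.connectedComponentsWithStats(m)
for i in range(1,n):
    if st[i,4]>30: print(st[i],np.round(plane(c,ce[i],.041)[0],4), "d~",2000*np.sqrt(st[i,4]/np.pi)*1.412/517)
B=np.array([.4875,-.2998]);M=R.from_euler('z',-6.8,degrees=True).as_matrix()[:2,:2]
for y in(.06,0,-.06): print("model",np.round(B+M@[-.072,y],4))
E
```

```text
rim [[ 0.5995 -0.203 ]
 [ 0.5721 -0.4189]
 [ 0.3818 -0.3934]
 [ 0.4076 -0.1774]] [ 0.49024751 -0.29814403]
[np.float64(82.77808741504994), np.float64(83.18861533639942)] 0.21763077561845942
[438 273   9  10  71] [ 0.4231 -0.2326  0.041 ] d~ 25.96739518449679
[458 274  13  13 130] [ 0.4168 -0.2943  0.041 ] d~ 35.13750246577922
[479 278  13  12 121] [ 0.4088 -0.3514  0.041 ] d~ 33.8993911476354
model [ 0.4231 -0.2317]
model [ 0.416  -0.2913]
model [ 0.4089 -0.3509]
```

Emit:
carry_out(moves=[[-0.6,0,0,0,0,-0.94],[-0.6,0,0,0,0,-0.94],[-0.6,0,0,0,0,-0.94],[-0.6,0,0,0,0,-0.94],[0,0,0,0,0,-0.94],[0,0,0,0,0,-0.94],[0,0,0,0,0,-0.94],[0,0,0,0,0,-0.94],[0,0,0,0,0,-0.94],[0,0,0,0,0,-0.94],[0,0,0,0,0,-0.94],[0,0,0,0,0,-0.93],[0,0,0,0,0,0]])

```text
time: 13.6
ee_pos: [0.4374, -0.0947, 0.2756]
eef_rot: [0.059, 0.998, 0.0, -0.0]
ft_force: [0.3, 0.2, -1.2]
width: 0.0869
grip_force: 0.0
```

```bash
python3 - <<'E'
from h import *
plan([.425,-.22,.26],83.2)
E
```

```text
t 13.6 at [ 0.4374 -0.0947  0.2756] shift units [-0.061 -3.148  0.389]
yaw 83.24 turn units 0.005 tilt [-0.0004  0.0006]
```

Emit:
carry_out(moves=[[0,-0.7,0,0,0,0],[0,-0.8,0.2,0,0,0],[-0.05,-0.8,0.4,0,0,0],[0,-0.7,0.6,0,0,0],[0,-0.47,0.6,0,0,0],[0,0,0.6,0,0,0],[0,0,0.3,0,0,0],[0,0,0,0,0,0],[0,0,0,0,0,0],[0,0,0,0,0,0]], fingers=46)

```text
time: 14.85
ee_pos: [0.4112, -0.2263, 0.1757]
eef_rot: [0.059, 0.998, -0.003, 0.006]
ft_force: [0.4, -0.5, -0.3]
width: 0.0457
grip_force: 0.0
```

```bash
python3 - <<'E'
from h import *
c=snap("wrist","w2");s=read_state();print(s["width"])
for p in ([.4231,-.2326],[.4168,-.2943],[.4088,-.3514]):
    plan(p+[.016+.012],83.2)
E
```

```text
0.04597857712740372
t 14.9 at [ 0.4111 -0.2262  0.1756] shift units [-0.268 -0.105  3.694]
yaw 83.22 turn units 0.002 tilt [ 0.0124 -0.0064]
t 14.9 at [ 0.4111 -0.2262  0.1756] shift units [-0.293 -1.655  3.702]
yaw 83.22 turn units 0.002 tilt [ 0.0124 -0.0064]
t 14.9 at [ 0.4111 -0.2262  0.1756] shift units [-0.263 -3.096  3.709]
yaw 83.22 turn units 0.002 tilt [ 0.0124 -0.0064]
```

View pics/w2.png

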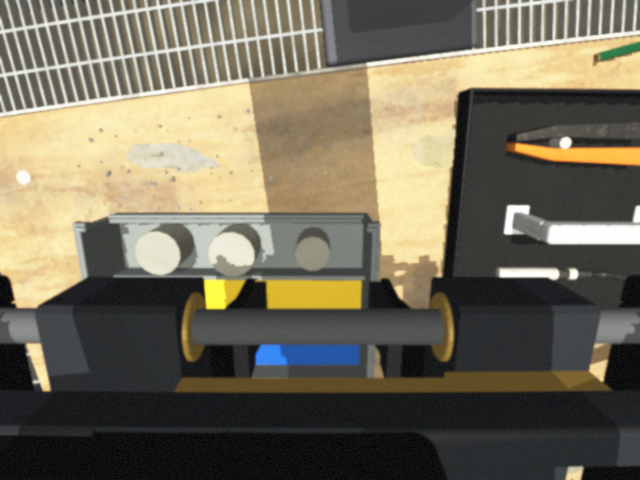

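The wrist view shows the three plugs at (160,250), (234,250) and (312,250), all upright. I'll check why the tool is tilted.

Emit:
carry_out(moves=[[0,0,0,0,0,0],[0,0,0,0,0,0]])

```text
time: 15.15
ee_pos: [0.4108, -0.226, 0.1752]
eef_rot: [0.059, 0.998, -0.003, 0.006]
ft_force: [-0.2, 0.3, -0.2]
width: 0.0459
grip_force: 0.0
```

```bash
python3 - <<'E'
from h import *
print(np.round(read_state()["joint_positions"],3))
plan([.4231,-.2326,.028],83.2)
E
```

```text
[-1.172 -0.499  1.339  1.995  0.51   1.295  1.444]
t 15.15 at [ 0.4108 -0.226   0.1752] shift units [-0.277 -0.109  3.685]
yaw 83.25 turn units 0.006 tilt [ 0.0118 -0.0064]
```

Emit:
carry_out(moves=[[0,0.4,-0.5,0,0,0.9],[0,0.4,-0.5,0,0,0.9],[0,0.4,-0.5,0,0,0.9],[0,0.4,-0.5,0,0,0.9],[0,0,0,0,0,0.9],[0,0,0,0,0,0.9],[0,0,0,0,0,0.9],[0,0,0,0,0,0.9],[0,0,0,0,0,0.9],[0,0,0,0,0,0.9],[0,0,0,0,0,0.9],[0,0,0,0,0,0.9]])

```text
time: 16.65
ee_pos: [0.429, -0.165, 0.2549]
eef_rot: [0.728, 0.686, 0.002, 0.006]
ft_force: [-0.1, -0.1, -0.2]
width: 0.0461
grip_force: 0.0
```

```bash
python3 - <<'E'
from h import *
print(np.round(read_state()["joint_positions"],3))
plan([.4231,-.2326,.228],-96.8)
E
```

```text
[-0.807 -0.204  0.975  1.896  0.178  1.351  0.063]
t 16.65 at [ 0.429  -0.165   0.2549] shift units [-1.691 -0.055  0.683]
yaw -3.37 turn units 11.679 tilt [ 0.0114 -0.0066]
```

```bash
cat >> h.py <<'E'
def tiltfix():
    s=read_state(); M=R.from_quat(s["eef_rot"]); z=M.apply([0,0,1])
    w=np.cross(z,[0,0,-1]); print("tilt fix turn units",np.round(np.degrees(M.inv().apply(w))/8,3),"joints",np.round(s["joint_positions"],2))
E
python3 -c "
from h import *
tiltfix()"
```

```text
tilt fix turn units [0.085 0.042 0.   ] joints [-0.81 -0.2   0.98  1.9   0.18  1.35  0.06]
```

Emit:
carry_out(moves=[[0,0,0,0,0,0.9],[0,0,0,0,0,0.9],[0,0,0,0,0,0.9],[0,0,0,0,0,0.9],[0,0,0,0,0,0.9],[0,0,0,0,0,0.9],[0,0,0,0,0,0.9],[0,0,0,0,0,0.9],[0,0,0,0,0,0.9],[0,0,0,0,0,0.9],[0,0,0,0,0,0.9],[0,0,0,0,0,0.9],[0,0,0,0,0,0.88],[0,0,0,0,0,0]])

```text
time: 18.4
ee_pos: [0.4289, -0.1651, 0.2549]
eef_rot: [0.998, -0.057, 0.006, 0.003]
ft_force: [-0.0, 0.7, -0.1]
width: 0.046
grip_force: 0.0
```

```bash
python3 - <<'E'
from h import *
tiltfix()
plan([.4231,-.2326,.228],-96.8)
E
```

```text
tilt fix turn units [ 0.038 -0.086 -0.   ] joints [-0.58 -0.14  0.79  1.89  0.11  1.34 -1.5 ]
t 18.4 at [ 0.4289 -0.1651  0.2549] shift units [0.04  1.691 0.681]
yaw -96.54 turn units 0.033 tilt [ 0.0113 -0.0066]
```

Emit:
carry_out(moves=[[0.02,0.4,0,0.04,-0.09,0.03],[0.02,0.6,0,0,0,0],[0,0.69,0.3,0,0,0],[0,0,0.6,0,0,0],[0,0,0.6,0,0,0],[0,0,0.6,0,0,0],[0,0,0.6,0,0,0],[0,0,0,0,0,0],[0,0,0,0,0,0]])

```text
time: 19.52
ee_pos: [0.4229, -0.2326, 0.1479]
eef_rot: [0.998, -0.059, 0.0, -0.0]
ft_force: [-0.3, 0.4, 0.8]
width: 0.046
grip_force: 0.0
```

```bash
python3 - <<'E'
from h import *
tiltfix()
plan([.4231,-.2326,.028],-96.8)
c=snap("wrist","w3")
E
```

```text
tilt fix turn units [-0.002 -0.003  0.   ] joints [-0.49  0.11  0.96  1.98 -0.1   1.1  -1.18]
t 19.52 at [ 0.4229 -0.2326  0.1479] shift units [3.000e-03 1.000e-03 2.997e+00]
yaw -96.75 turn units 0.006 tilt [0.0005 0.0002]
```

View pics/w3.png

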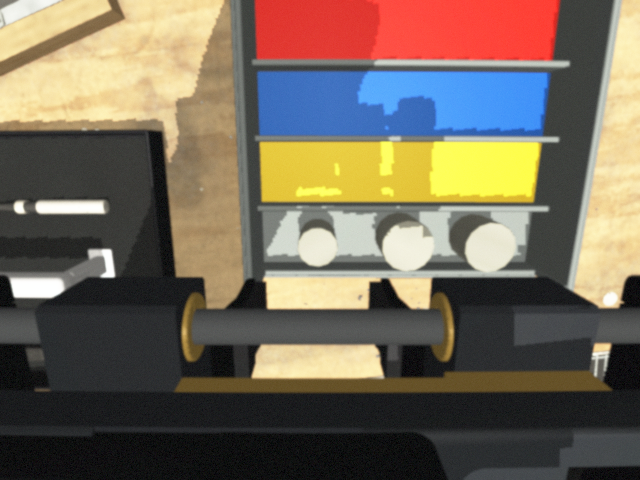

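The wrist view has the plug tops at (318,247), (405,250) and (490,247), and the first one sits midway between the jaws in column. I'll check those positions on the z=0.041 plane.

```bash
python3 - <<'E'
from h import *
c=snap("wrist")
g=c["pixels"].astype(int);u,v=np.meshgrid(np.arange(640),np.arange(480))
m=((v>215)&(v<275)&(u>285)&(u<525)&(g[...,0]-g[...,2]>8)&(g.min(2)>110)).astype(np.uint8)
m=cv2.morphologyEx(m,cv2.MORPH_OPEN,np.ones((5,5)))
for q in cv2.findContours(m,0,2)[0]:
    if len(q)>40:
        w=plane(c,q[:,0],.041)[:,:2]*1000;print(np.round(cv2.minEnclosingCircle(w.astype(np.float32)),1))
E
```

```text
Traceback (most recent call last):
ValueError: setting an array element with a sequence. The requested array has an inhomogeneous shape after 1 dimensions. The detected shape was (2,) + inhomogeneous part.
```

```bash
python3 - <<'E'
from h import *
c=snap("wrist")
g=c["pixels"].astype(int);u,v=np.meshgrid(np.arange(640),np.arange(480))
m=((v>215)&(v<275)&(u>285)&(u<525)&(g[...,0]-g[...,2]>8)&(g.min(2)>110)).astype(np.uint8)
m=cv2.morphologyEx(m,cv2.MORPH_OPEN,np.ones((5,5)))
for q in cv2.findContours(m,0,2)[0]:
    if len(q)>20:
        w=plane(c,q[:,0],.041)[:,:2]*1000;print(cv2.minEnclosingCircle(w.astype(np.float32)))
print(np.round(plane(c,[(318,247),(405,250),(490,247)],.041),4))
E
```

```text
((423.8192443847656, -231.875), 14.413175582885742)
((409.45172119140625, -350.611328125), 18.24835205078125)
((416.7202453613281, -293.76129150390625), 18.442049026489258)
[[ 0.4242 -0.2324  0.041 ]
 [ 0.4149 -0.2918  0.041 ]
 [ 0.41   -0.3505  0.041 ]]
```

Emit:
carry_out(moves=[[0.02,-0.01,0.6,0,0,0],[0,0,0.6,0,0,0],[0,0,0.6,0,0,0],[0,0,0.6,0,0,0],[0,0,0.4,0,0,0],[0,0,0.15,0,0,0],[0,0,0,0,0,0]])

```text
time: 20.55
ee_pos: [0.4236, -0.2321, 0.0293]
eef_rot: [0.998, -0.06, 0.0, -0.0]
ft_force: [-0.4, -0.2, -0.8]
width: 0.0459
grip_force: 0.0
```

Emit:
carry_out(moves=[[0,0,0,0,0,0],[0,0,0,0,0,0],[0,0,0,0,0,0],[0,0,0,0,0,0],[0,0,0,0,0,0]], fingers=0, force=15)

```text
time: 21.18
ee_pos: [0.4237, -0.232, 0.0294]
eef_rot: [0.998, -0.06, 0.0, -0.0]
ft_force: [-1.2, 1.5, 6.1]
width: 0.0277
grip_force: 15.0
```

Emit:
carry_out(moves=[[0,0,-0.3,0,0,0],[0,0,-0.8,0,0,0],[0,0,-1,0,0,0],[0,0,-1,0,0,0],[0,-0.3,-1,0,0,0],[0,-0.8,0,0,0,0],[0,-0.9,0,0,0,-0.23],[0,-0.9,0,0,0,-0.23],[0,-0.9,0,0,0,-0.23],[0,-0.9,0,0,0,0],[0,-0.9,0,0,0,0],[0,-0.9,0,0,0,0],[0,-0.9,0,0,0,0],[0,-0.9,0,0,0,0],[0,-0.9,0,0,0,0],[0,-0.6,0,0,0,0],[0,-0.3,0,0,0,0],[0,0,0,0,0,0]])

```text
time: 23.42
ee_pos: [0.4438, 0.1708, 0.1933]
eef_rot: [1.0, -0.011, -0.0, -0.0]
ft_force: [-1.0, -0.9, -0.8]
width: 0.0275
grip_force: 15.0
```

```bash
python3 - <<'E'
from h import *
tiltfix()
plan([.4243,.243,.0345],-91.2);s=read_state();print(s["ft_force"],s["width"])
c=snap("top","t3");g=c["pixels"]
cv2.imwrite("pics/t3.png",cv2.resize(g[215:325,195:345,::-1],None,fx=5,fy=5))
c=snap("wrist","w4")
E
```

```text
tilt fix turn units [-0.     0.001  0.   ] joints [-0.97  0.01  0.52  1.92 -0.01  1.2  -2.04]
t 23.43 at [0.4438 0.1708 0.1933] shift units [-0.529 -1.792  3.971]
yaw -91.3 turn units -0.013 tilt [-0.0001  0.0001]
[-0.99584763 -0.85172557 -0.8379912 ] 0.027451291692952844
```

View pics/w4.png

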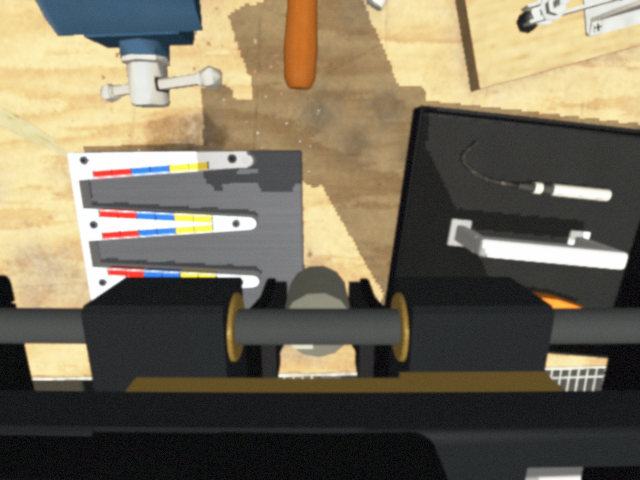

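The wrist view shows the plug held between the jaws and the bar holes at (84,160)/(232,160), (94,224)/(236,224) and (102,282).

```bash
python3 - <<'E'
from h import *
c=snap("wrist")
w=plane(c,[(84,160),(232,160),(94,224),(236,224),(102,282)],.023)[:,:2];print(np.round(w,4))
E
```

```text
[[0.5068 0.3601]
 [0.5031 0.2385]
 [0.4533 0.3609]
 [0.4501 0.2393]
 [0.401  0.3627]]
```

Emit:
carry_out(moves=[[-0.26,-0.9,0,0,0,0],[-0.27,-0.89,0.3,0,0,0],[0,0,0.7,0,0,0],[0,0,0.8,0,0,0],[0,0,0.8,0,0,0],[0,0,0.7,0,0,0],[0,0,0.4,0,0,0],[0,0,0.25,0,0,0],[0,0,0.04,0,0,0],[0,0,0,0,0,0]])

```text
time: 24.82
ee_pos: [0.4246, 0.2435, 0.0344]
eef_rot: [1.0, -0.011, 0.0, -0.001]
ft_force: [0.4, 0.6, -0.2]
width: 0.0276
grip_force: 15.0
```

Emit:
carry_out(moves=[[0,0,0.045,0,0,0],[0,0,0,0,0,0]])

```text
time: 25.08
ee_pos: [0.4246, 0.2436, 0.0324]
eef_rot: [1.0, -0.011, 0.0, -0.001]
ft_force: [1.4, 0.6, 0.8]
width: 0.0274
grip_force: 15.0
```

Emit:
carry_out(moves=[[0,0,0,0,0,0],[0,0,0,0,0,0],[0,0,0,0,0,0],[0,0,-0.4,0,0,0],[0,0,-0.6,0,0,0],[0,0,0,0,0,0]], fingers=46)

```text
time: 25.82
ee_pos: [0.4254, 0.2441, 0.0743]
eef_rot: [1.0, -0.012, 0.001, -0.002]
ft_force: [0.6, -0.7, 0.2]
width: 0.0461
grip_force: 0.0
```

Emit:
carry_out(moves=[[0,0.5,0,0,0,0],[0,0.5,0,0,0,0],[0,0,0,0,0,0],[0,0,0,0,0,0],[0,0,0.4,0,0,0],[0,0,0.4,0,0,0],[0,0,0.32,0,0,0],[0,0,0,0,0,0]], fingers=0)

```text
time: 26.82
ee_pos: [0.4225, 0.2027, 0.0257]
eef_rot: [1.0, -0.011, -0.001, 0.001]
ft_force: [-0.6, 0.4, -0.6]
width: 0.0004
grip_force: 0.0
```

```bash
python3 - <<'E'
from h import *
tiltfix()
plan([.4265,.34-.029,.028],-91.2);s=read_state();print(s["ft_force"],s["width"])
c=snap("wrist","w5")
E
```

```text
tilt fix turn units [0.01  0.014 0.   ] joints [-0.96  0.25  0.46  2.1  -0.15  0.83 -2.01]
t 26.82 at [0.4225 0.2027 0.0257] shift units [ 0.038 -2.71  -0.06 ]
yaw -91.31 turn units -0.013 tilt [-0.002  -0.0013]
[-0.55095462  0.35713114 -0.5927086 ] 0.00039293019012585353
```

View pics/w5.png

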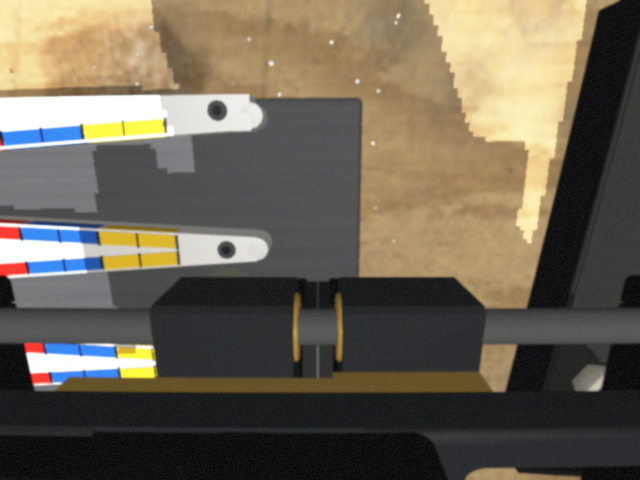

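The fingers are closed behind the plug and over the apron. The plug itself is hidden under the gripper. I'll push now.

Emit:
carry_out(moves=[[0.04,-0.2,-0.04,0,0,0],[0,-0.3,0,0,0,0],[0,-0.3,0,0,0,0],[0,-0.3,0,0,0,0],[0,-0.3,0,0,0,0],[0,-0.3,0,0,0,0],[0,-0.3,0,0,0,0],[0,-0.3,0,0,0,0],[0,-0.2,0,0,0,0],[0,0,0,0,0,0]])

```text
time: 28.12
ee_pos: [0.427, 0.3039, 0.0287]
eef_rot: [1.0, -0.011, -0.0, -0.0]
ft_force: [0.1, -1.0, -0.6]
width: 0.0007
grip_force: 0.1
```

Emit:
carry_out(moves=[[0,-0.06,0,0,0,0],[0,-0.06,0,0,0,0],[0,0,0,0,0,0]])

```text
time: 28.5
ee_pos: [0.4272, 0.3081, 0.0288]
eef_rot: [1.0, -0.011, -0.0, -0.0]
ft_force: [0.4, -0.7, 1.5]
width: 0.0009
grip_force: 0.2
```

Emit:
carry_out(moves=[[0,-0.06,0,0,0,0],[0,-0.05,0,0,0,0],[0,0,0,0,0,0]])

```text
time: 28.88
ee_pos: [0.4273, 0.3127, 0.0288]
eef_rot: [1.0, -0.011, -0.0, -0.0]
ft_force: [-0.2, 0.4, -0.2]
width: 0.0004
grip_force: 0.2
```

Emit:
carry_out(moves=[[0,-0.05,0,0,0,0],[0,0,0,0,0,0]])

```text
time: 29.12
ee_pos: [0.4274, 0.3146, 0.0288]
eef_rot: [1.0, -0.011, -0.0, -0.0]
ft_force: [-0.0, -0.1, 0.2]
width: 0.0006
grip_force: 0.3
```

Emit:
carry_out(moves=[[0,-0.05,0,0,0,0],[0,-0.05,0,0,0,0],[0,0,0,0,0,0]])

```text
time: 29.5
ee_pos: [0.4275, 0.3175, 0.0287]
eef_rot: [1.0, -0.012, -0.0, 0.0]
ft_force: [-1.8, -5.0, 3.3]
width: -0.0002
grip_force: 2.8
```

```bash
python3 - <<'E'
from h import *
print(read_state()["ft_force"])
c=snap("side","s5");cv2.imwrite("pics/s5.png",cv2.resize(c["pixels"][190:260,220:330,::-1],None,fx=6,fy=6))
E
```

```text
[-1.75750609 -5.02933531  3.30494984]
```

View pics/s5.png

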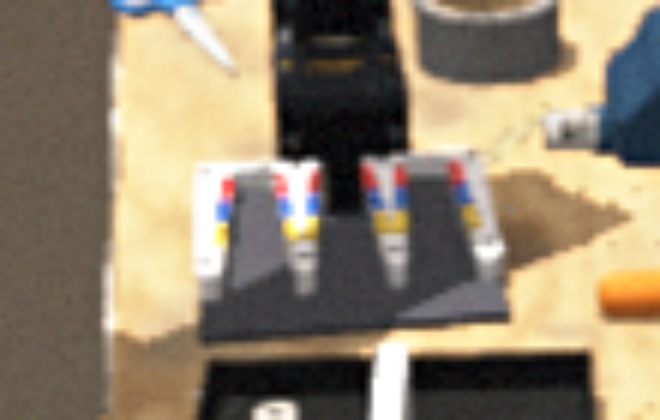

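The side crop shows the fingers in the middle slot with nothing else disturbed. The 5 N reaction means the plug is wedged. I'll back off, lift and check.

Emit:
carry_out(moves=[[0,0.2,0,0,0,0],[0,0.4,0,0,0,0],[0,0,-0.6,0,0,0],[0,0.5,-1,0,0,0],[0,0.9,-1,0,0,0],[0,0.9,-1,0,0,0],[0,0.9,-0.5,0,0,0],[0,0.9,0,0,0,0],[0,0.9,0,0,0,0.23],[0,0.9,0,0,0,0.23],[0,0.9,0,0,0,0.23],[0,0.9,0,0,0,0],[0,0.9,0,0,0,0],[0,0.9,0,0,0,0],[0,0.9,0,0,0,0],[0,0.9,0,0,0,0],[0,0.9,0,0,0,0],[0,0.6,0,0,0,0],[0,0.3,0,0,0,0],[0,0,0,0,0,0]], fingers=46)

```text
time: 32.05
ee_pos: [0.3869, -0.2282, 0.1923]
eef_rot: [0.998, -0.06, -0.0, -0.0]
ft_force: [-0.6, 0.3, -0.5]
width: 0.046
grip_force: 0.0
```

```bash
cat >> h.py <<'E'
def plugs(c,u0,u1,v0,v1,z,thr=110):
    g=c["pixels"].astype(int);u,v=np.meshgrid(np.arange(640),np.arange(480))
    m=((v>v0)&(v<v1)&(u>u0)&(u<u1)&(g[...,0]-g[...,2]>8)&(g[...,0]-g[...,2]<70)&(g.min(2)>thr)).astype(np.uint8)
    m=cv2.morphologyEx(m,cv2.MORPH_OPEN,np.ones((3,3)))
    for q in cv2.findContours(m,0,2)[0]:
        if cv2.contourArea(q)>30:
            w=plane(c,q[:,0],z)[:,:2]*1000;o,rr=cv2.minEnclosingCircle(w.astype(np.float32));print("plug",np.round(o,1),round(rr,1),q[:,0].mean(0))
E
python3 - <<'E'
from h import *
c=snap("top","t6");cv2.imwrite("pics/t6.png",cv2.resize(c["pixels"][215:325,195:530,::-1],None,fx=2.3,fy=2.3,interpolation=2))
plugs(c,222,290,238,305,.044,100);plugs(c,425,510,262,295,.041)
tiltfix();plan([.4168,-.293,.17],-96.8)
E
```

```text
plug [426.1 342.2] 15.0 [232.08333333 270.66666667]
plug [ 396.5 -367. ] 52.0 [488.28571429 283.14285714]
tilt fix turn units [-0.005  0.005  0.   ] joints [-0.71 -0.17  1.08  2.    0.16  1.22 -1.38]
t 32.1 at [ 0.3872 -0.2274  0.1923] shift units [0.93  1.541 0.556]
yaw -96.84 turn units -0.005 tilt [-0.0006  0.0007]
```

View pics/t6.png

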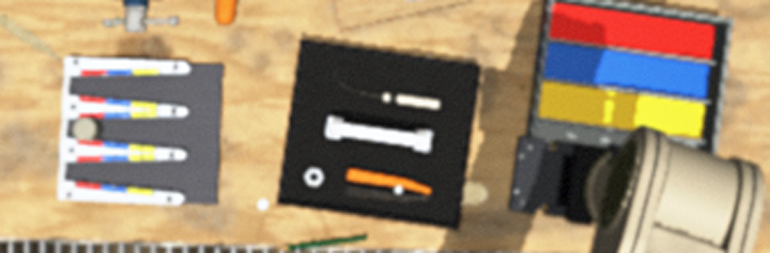

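The top crop shows the plug wedged at the red band in the middle slot. It measures (0.426,0.342), or slot x ≈ 0.114. The tray is still flat. On to the next plug.

Emit:
carry_out(moves=[[0.45,0.75,0,0,0,0],[0.48,0.79,0.5,0,0,0],[0,0,0.6,0,0,0],[0,0,0,0,0,0],[0,0,0,0,0,0]])

```text
time: 32.72
ee_pos: [0.4097, -0.2769, 0.1575]
eef_rot: [0.998, -0.06, -0.003, -0.004]
ft_force: [0.7, -0.5, 0.5]
width: 0.0458
grip_force: 0.0
```

```bash
python3 - <<'E'
from h import *
c=snap("wrist","w7");plugs(c,150,525,205,278,.041)
tiltfix();plan([.4168,-.2938,.0294],-96.8)
E
```

```text
plug [ 379.5 -370.3] 9.5 [451.31034483 266.06896552]
plug [ 402.7 -221. ] 6.6 [244. 262.]
plug [ 403.8 -199. ] 6.4 [210.77777778 263.88888889]
plug [ 388.8 -410.5] 17.3 [512.625 248.625]
plug [ 410.4 -333.7] 36.2 [395.35606061 233.43939394]
tilt fix turn units [-0.055  0.039  0.   ] joints [-0.6   0.23  1.25  1.94 -0.25  1.15 -0.94]
t 32.77 at [ 0.41   -0.277   0.1577] shift units [0.237 0.423 3.204]
yaw -96.89 turn units -0.011 tilt [-0.0044  0.0083]
```

Emit:
carry_out(moves=[[0.12,0.21,0,-0.05,0.04,0],[0.12,0.21,0,0,0,0],[0,0,0,0,0,0],[0,0,0,0,0,0],[0,0,0,0,0,0]])

```text
time: 33.4
ee_pos: [0.417, -0.2949, 0.1569]
eef_rot: [0.998, -0.06, -0.001, -0.0]
ft_force: [0.2, 0.2, -0.9]
width: 0.0459
grip_force: 0.0
```

```bash
python3 - <<'E'
from h import *
c=snap("wrist","w8")
tiltfix();plan([.4168,-.2938,.0294],-96.8)
E
```

```text
tilt fix turn units [-0.     0.008  0.   ] joints [-0.52  0.29  1.22  1.91 -0.29  1.15 -0.89]
t 33.45 at [ 0.417  -0.2949  0.1569] shift units [-0.005 -0.027  3.187]
yaw -96.91 turn units -0.014 tilt [-0.001   0.0002]
```

View pics/w8.png

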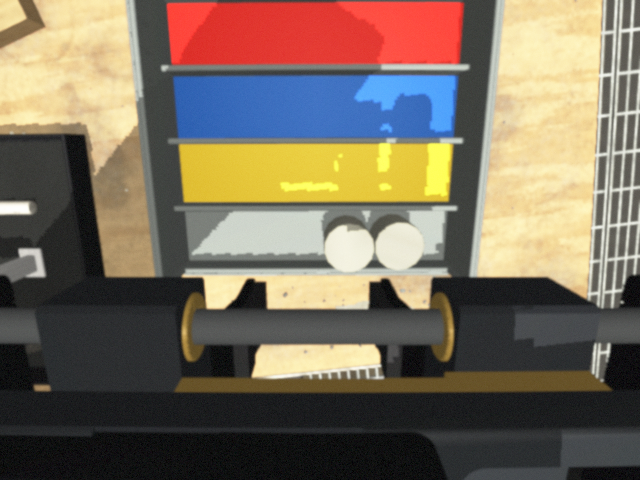

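The wrist view shows that one plug has been shoved against the other. They are at (348,245) and (399,242), almost touching. I'll grip across the lane with the tips above the dividers.

```bash
python3 - <<'E'
from h import *
c=snap("wrist")
print(np.round(plane(c,[(348,244),(399,241)],.041),4))
g=cv2.cvtColor(c["pixels"],cv2.COLOR_RGB2GRAY)
m=np.zeros_like(g);m[210:280,315:435]=255;g2=cv2.medianBlur(g,3)
ci=cv2.HoughCircles(g2[205:280,310:435],cv2.HOUGH_GRADIENT,1,35,param1=120,param2=12,minRadius=18,maxRadius=29)
for x,y,q in ci[0]: print(x+310,y+205,q,np.round(plane(c,(x+310,y+205),.041)[0],4))
E
```

```text
[[ 0.415  -0.3159  0.041 ]
 [ 0.4128 -0.3521  0.041 ]]
398.5 245.5 23.9 [ 0.4095 -0.3516  0.041 ]
348.5 242.5 28.4 [ 0.4161 -0.3164  0.041 ]
```

Emit:
carry_out(moves=[[0,0,0,0,0,-0.94],[0,0,0,0,0,-0.94],[0,0,0,0,0,-0.94],[0,0,0,0,0,-0.94],[0,0,0,0,0,-0.94],[0,0,0,0,0,-0.94],[0,0,0,0,0,-0.94],[0,0,0,0,0,-0.94],[0,0,0,0,0,-0.94],[0,0,0,0,0,-0.94],[0,0,0,0,0,-0.94],[0,0,0,0,0,-0.92],[0,0,0,0,0,0]], fingers=60)

```text
time: 35.12
ee_pos: [0.4169, -0.2951, 0.1568]
eef_rot: [0.748, 0.663, -0.0, -0.0]
ft_force: [-0.2, 0.2, 0.3]
width: 0.0599
grip_force: 0.0
```

```bash
python3 - <<'E'
from h import *
tiltfix();plan([.4120,-.318,.0428],-6.8)
c=snap("wrist","w9")
E
```

```text
tilt fix turn units [-0.008  0.001 -0.   ] joints [-0.29  0.19  0.91  1.9  -0.16  1.13  0.56]
t 35.12 at [ 0.4169 -0.2951  0.1568] shift units [-0.583 -0.05   2.851]
yaw -6.89 turn units -0.011 tilt [-0.0012  0.    ]
```

Emit:
carry_out(moves=[[-0.53,0,0.5,0,0,0],[0,0,0.7,0,0,0],[0,0,0.7,0,0,0],[0,0,0.6,0,0,0],[0,0,0.33,0,0,0],[0,0,0,0,0,0],[0,0,0,0,0,0]])

```text
time: 36.05
ee_pos: [0.4148, -0.3166, 0.0445]
eef_rot: [0.748, 0.663, -0.0, 0.0]
ft_force: [0.7, -0.4, 0.2]
width: 0.0601
grip_force: 0.0
```

Emit:
carry_out(moves=[[0,0,0,0,0,0],[0,0,0,0,0,0],[0,0,0,0,0,0],[0,0,0,0,0,0],[0,0,0,0,0,0],[0,0,0,0,0,0]], fingers=0, force=20)

```text
time: 36.8
ee_pos: [0.4143, -0.3163, 0.0438]
eef_rot: [0.748, 0.664, -0.0, -0.0]
ft_force: [-1.4, 0.3, 5.5]
width: 0.0356
grip_force: 20.0
```

Emit:
carry_out(moves=[[0,0,-0.3,0,0,0],[0,0,-0.8,0,0,0],[0,0,-1,0,0,0.8],[0,0,-1,0,0,0.9],[0,0,-1,0,0,0.9],[0,0,0,0,0,0.9],[0,0,0,0,0,0.9],[0,0,0,0,0,0.9],[0,0,0,0,0,0.9],[0,0,0,0,0,0.9],[0,0,0,0,0,0.9],[0,0,0,0,0,0.9],[0,0,0,0,0,0.9],[0,0,0,0,0,0.75],[0,0,0,0,0,0]])

```text
time: 38.67
ee_pos: [0.4144, -0.3163, 0.2079]
eef_rot: [1.0, -0.011, -0.001, 0.0]
ft_force: [-0.5, 0.7, -0.7]
width: 0.0355
grip_force: 20.0
```

Emit:
carry_out(moves=[[0.05,-0.4,0,0,0,0],[0.05,-0.7,0,0,0,0],[0.1,-0.9,0,0,0,0],[0.1,-0.9,0,0,0,0],[0.1,-0.9,0,0,0,0],[0.1,-0.9,0,0,0,0],[0.1,-0.9,0,0,0,0],[0.1,-0.9,0,0,0,0],[0.1,-0.9,0,0,0,0],[0.1,-0.9,0,0,0,0],[0.1,-0.9,0,0,0,0],[0.1,-0.9,0,0,0,0],[0.1,-0.9,0,0,0,0],[0.1,-0.9,0,0,0,0],[0.05,-0.8,0,0,0,0],[0.05,-0.6,0,0,0,0],[0,-0.5,0,0,0,0],[0,0,0,0,0,0],[0,0,0,0,0,0]])

```text
time: 41.05
ee_pos: [0.4828, 0.2331, 0.2075]
eef_rot: [1.0, -0.012, -0.001, 0.0]
ft_force: [0.2, 0.1, 0.2]
width: 0.0355
grip_force: 20.0
```

```bash
python3 - <<'E'
from h import *
tiltfix();plan([.4768,.24,.0485],-91.2);s=read_state();print(s["width"],s["grip_force"])
E
```

```text
tilt fix turn units [0.004 0.009 0.   ] joints [-1.2   0.18  0.74  1.77 -0.13  1.25 -2.01]
t 41.05 at [0.4828 0.2331 0.2075] shift units [-0.148 -0.171  3.975]
yaw -91.32 turn units -0.015 tilt [-0.0013 -0.0006]
0.03553899109700014 19.999287128448486
```

Emit:
carry_out(moves=[[-0.15,0.38,0.4,0,0,0],[0,0,0.7,0,0,0],[0,0,0.8,0,0,0],[0,0,0.8,0,0,0],[0,0,0.6,0,0,0],[0,0,0.4,0,0,0],[0,0,0.25,0,0,0],[0,0,0.05,0,0,0],[0,0,0,0,0,0]])

```text
time: 42.18
ee_pos: [0.4764, 0.2194, 0.048]
eef_rot: [1.0, -0.011, -0.0, -0.0]
ft_force: [0.5, -0.2, -1.7]
width: 0.0358
grip_force: 20.0
```

Emit:
carry_out(moves=[[0,0,0.02,0,0,0],[0,0,0,0,0,0]])

```text
time: 42.42
ee_pos: [0.4761, 0.2195, 0.047]
eef_rot: [1.0, -0.011, -0.0, -0.0]
ft_force: [-0.0, -0.1, -1.0]
width: 0.0355
grip_force: 20.0
```

Emit:
carry_out(moves=[[0,0,0,0,0,0],[0,0,0,0,0,0],[0,0,0,0,0,0],[0,0,-0.3,0,0,0],[0,0,-0.4,0,0,0],[0,0,0,0,0,0]], fingers=50)

```text
time: 43.18
ee_pos: [0.477, 0.2199, 0.0765]
eef_rot: [1.0, -0.011, 0.0, -0.001]
ft_force: [0.1, -0.1, 0.8]
width: 0.0497
grip_force: 0.0
```

Emit:
carry_out(moves=[[0,0.5,0,0,0,0],[0,0.5,0,0,0,0],[0,0,0,0,0,0],[0,0,0,0,0,0],[0,0,0.4,0,0,0],[0,0,0.4,0,0,0],[0,0,0.35,0,0,0],[0,0,0,0,0,0]], fingers=0)

```text
time: 44.18
ee_pos: [0.4742, 0.1788, 0.0271]
eef_rot: [1.0, -0.011, -0.002, 0.001]
ft_force: [0.4, 0.3, -0.0]
width: 0.0008
grip_force: 0.0
```

```bash
python3 - <<'E'
from h import *
tiltfix();plan([.4772,.24,.028],-91.2);s=read_state();print(s["ft_force"],s["width"])
c=snap("wrist","w10")
E
```

```text
tilt fix turn units [ 0.015  0.024 -0.   ] joints [-1.05  0.37  0.69  2.01 -0.31  0.87 -1.78]
t 44.17 at [0.4742 0.1788 0.0271] shift units [ 0.041 -1.532 -0.025]
yaw -91.25 turn units -0.007 tilt [-0.0034 -0.0021]
[ 0.40244433  0.30300385 -0.00753024] 0.0007662998379144486
```

Emit:
carry_out(moves=[[0.06,0,-0.03,0.01,0.02,0],[0,-0.2,0,0,0,0],[0,-0.2,0,0,0,0],[0,-0.2,0,0,0,0],[0,-0.2,0,0,0,0],[0,-0.2,0,0,0,0],[0,-0.2,0,0,0,0],[0,-0.2,0,0,0,0],[0,0,0,0,0,0]])

```text
time: 45.35
ee_pos: [0.4782, 0.2364, 0.0296]
eef_rot: [1.0, -0.01, 0.0, -0.001]
ft_force: [0.7, -1.0, 0.5]
width: 0.0005
grip_force: 0.1
```

Emit:
carry_out(moves=[[0,-0.08,0,0,0,0],[0,-0.08,0,0,0,0],[0,0,0,0,0,0]])

```text
time: 45.72
ee_pos: [0.4788, 0.2419, 0.0299]
eef_rot: [1.0, -0.011, 0.001, -0.001]
ft_force: [0.2, 0.2, 0.3]
width: 0.0004
grip_force: 0.2
```

Emit:
carry_out(moves=[[0,-0.06,0,0,0,0],[0,-0.06,0,0,0,0],[0,0,0,0,0,0]])

```text
time: 46.1
ee_pos: [0.4791, 0.2457, 0.03]
eef_rot: [1.0, -0.011, 0.001, -0.0]
ft_force: [0.7, -3.8, 4.1]
width: 0.0005
grip_force: 2.5
```

Emit:
carry_out(moves=[[0,-0.04,0,0,0,0],[0,0,0,0,0,0]])

```text
time: 46.35
ee_pos: [0.4791, 0.2462, 0.0299]
eef_rot: [1.0, -0.012, 0.0, 0.0]
ft_force: [-0.8, -8.7, 5.9]
width: 0.0006
grip_force: 4.6
```

Emit:
carry_out(moves=[[0,0.2,0,0,0,0],[0,0.4,0,0,0,0],[0,0,-0.6,0,0,0],[0,0.4,-1,0,0,0],[-0.1,0.9,-1,0,0,0],[-0.1,0.9,-1,0,0,0],[-0.1,0.9,-0.2,0,0,0],[-0.1,0.9,0,0,0,0],[-0.1,0.9,0,0,0,0],[0,0.9,0,0,0,0],[0,0.9,0,0,0,0.23],[0,0.9,0,0,0,0.23],[0,0.9,0,0,0,0.23],[0,0.9,0,0,0,0],[0,0.9,0,0,0,0],[0,0.9,0,0,0,0],[0,0.9,0,0,0,0],[0,0.6,0,0,0,0],[0,0.4,0,0,0,0],[0,0,0,0,0,0]], fingers=46)

```text
time: 48.85
ee_pos: [0.4245, -0.2995, 0.181]
eef_rot: [0.998, -0.061, 0.001, -0.001]
ft_force: [0.7, 0.3, 0.5]
width: 0.0463
grip_force: 0.0
```

```bash
python3 - <<'E'
from h import *
c=snap("top","t11");cv2.imwrite("pics/t11.png",cv2.resize(c["pixels"][215:325,195:530,::-1],None,fx=2.3,fy=2.3,interpolation=2))
plugs(c,222,290,238,305,.044,100)
tiltfix();plan([.4105,-.3515,.15],-96.8)
E
```

```text
plug [425.9 342.7] 15.2 [231.21428571 270.42857143]
plug [476.2 275.6] 19.2 [258.16666667 253.05555556]
tilt fix turn units [-0.012 -0.007  0.   ] joints [-0.51  0.27  1.21  1.86 -0.27  1.2  -0.91]
t 48.9 at [ 0.425  -0.2985  0.181 ] shift units [-0.201  1.361  0.771]
yaw -96.86 turn units -0.008 tilt [0.0012 0.0016]
```

Emit:
carry_out(moves=[[-0.1,0.4,0,0,0,0],[-0.1,0.5,0,0,0,0],[0,0.46,0.4,0,0,0],[0,0,0.37,0,0,0],[0,0,0,0,0,0],[0,0,0,0,0,0]])

```text
time: 49.65
ee_pos: [0.4119, -0.3503, 0.1506]
eef_rot: [0.998, -0.058, 0.001, -0.001]
ft_force: [-0.1, -0.3, -0.8]
width: 0.046
grip_force: 0.0
```

```bash
python3 - <<'E'
from h import *
c=snap("wrist","w12");tiltfix();plan([.4105,-.3515,.03],-96.8)
g=c["pixels"].astype(int);print(g[245,318])
gg=cv2.medianBlur(cv2.cvtColor(c["pixels"],cv2.COLOR_RGB2GRAY),3)
ci=cv2.HoughCircles(gg[195:278,250:400],cv2.HOUGH_GRADIENT,1,30,param1=120,param2=12,minRadius=20,maxRadius=32)
for x,y,q in ci[0][:3]: print(x+250,y+195,q,np.round(plane(c,(x+250,y+195),.041)[0],4))
E
```

```text
tilt fix turn units [-0.011 -0.014  0.   ] joints [-0.31  0.38  1.13  1.84 -0.37  1.16 -0.74]
t 49.7 at [ 0.4119 -0.3505  0.1508] shift units [-0.039  0.033  3.019]
yaw -96.7 turn units 0.012 tilt [0.0022 0.0013]
[235 231 211]
321.5 252.5 25.7 [ 0.408  -0.3519  0.041 ]
369.5 235.5 28.1 [ 0.4162 -0.3862  0.041 ]
```

View pics/w12.png

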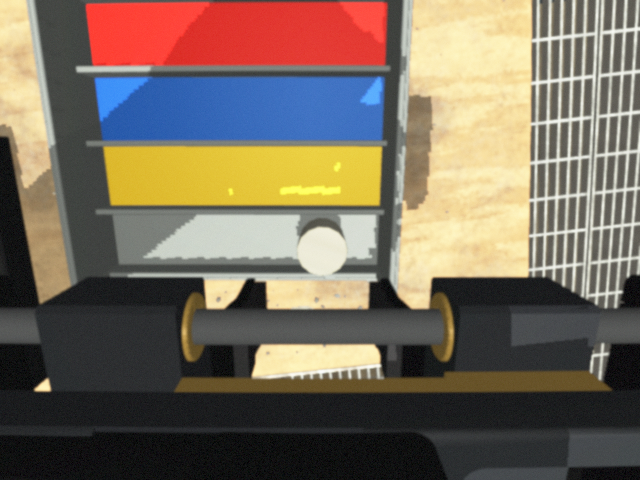

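The wrist view shows the last plug at (321,250), centred between the jaws. I'll grasp it.

Emit:
carry_out(moves=[[-0.05,0.03,0.6,-0.01,-0.01,0],[0,0,0.6,0,0,0],[0,0,0.6,0,0,0],[0,0,0.6,0,0,0],[0,0,0.4,0,0,0],[0,0,0.22,0,0,0],[0,0,0,0,0,0]])

```text
time: 50.58
ee_pos: [0.4093, -0.3521, 0.0295]
eef_rot: [0.998, -0.059, -0.0, 0.0]
ft_force: [0.5, -0.0, -0.7]
width: 0.0462
grip_force: 0.0
```

Emit:
carry_out(moves=[[0,0,0,0,0,0],[0,0,0,0,0,0],[0,0,0,0,0,0],[0,0,0,0,0,0],[0,0,0,0,0,0]], fingers=0, force=15)

```text
time: 51.2
ee_pos: [0.4097, -0.3524, 0.0301]
eef_rot: [0.998, -0.059, 0.0, 0.0]
ft_force: [-0.7, 1.2, 6.4]
width: 0.0354
grip_force: 15.0
```

Emit:
carry_out(moves=[[0,0,-0.3,0,0,0],[0,0,-0.8,0,0,0],[0,0,-1,0,0,0],[0,0,-1,0,0,0],[0,-0.3,-1,0,0,0],[0,-0.8,0,0,0,0],[-0.2,-0.9,0,0,0,-0.23],[-0.2,-0.9,0,0,0,-0.23],[-0.2,-0.9,0,0,0,-0.23],[-0.2,-0.9,0,0,0,0],[-0.2,-0.9,0,0,0,0],[0,-0.9,0,0,0,0],[0,-0.9,0,0,0,0],[0,-0.9,0,0,0,0],[0,-0.9,0,0,0,0],[0,-0.9,0,0,0,0],[0,-0.9,0,0,0,0],[0,-0.9,0,0,0,0],[0,-0.5,0,0,0,0],[0,-0.3,0,0,0,0]])

```text
time: 53.7
ee_pos: [0.3927, 0.1555, 0.194]
eef_rot: [1.0, -0.012, -0.0, 0.0]
ft_force: [-0.2, -0.3, -1.3]
width: 0.0353
grip_force: 15.0
```

```bash
python3 - <<'E'
from h import *
tiltfix();plan([.3718,.219,.0335],-91.2);s=read_state();print(s["width"],s["grip_force"])
E
```

```text
tilt fix turn units [0.    0.005 0.   ] joints [-1.02 -0.13  0.51  2.04  0.07  1.22 -2.14]
t 53.7 at [0.3927 0.1555 0.194 ] shift units [-0.557 -1.574  4.013]
yaw -91.39 turn units -0.023 tilt [-0.0007 -0.    ]
0.035283518479481836 14.999696596059948
```

Emit:
carry_out(moves=[[-0.28,-0.8,0,0,0,0],[-0.28,-0.77,0.3,0,0,0],[0,0,0.7,0,0,0],[0,0,0.8,0,0,0],[0,0,0.8,0,0,0],[0,0,0.7,0,0,0],[0,0,0.4,0,0,0],[0,0,0.25,0,0,0],[0,0,0.05,0,0,0],[0,0,0,0,0,0],[0,0,0,0,0,0]])

```text
time: 55.08
ee_pos: [0.372, 0.219, 0.0346]
eef_rot: [1.0, -0.012, 0.0, -0.001]
ft_force: [-0.2, -0.1, -0.9]
width: 0.0352
grip_force: 15.0
```

```bash
python3 - <<'E'
from h import *
tiltfix();plan([.3718,.219,.0335],-91.2)
E
```

```text
tilt fix turn units [-0.009 -0.    -0.   ] joints [-1.06  0.15  0.45  2.18 -0.09  0.83 -2.15]
t 55.08 at [0.372  0.219  0.0346] shift units [-0.005  0.     0.027]
yaw -91.39 turn units -0.023 tilt [0.0001 0.0013]
```

Emit:
carry_out(moves=[[0,0,0.03,0,0,0],[0,0,0,0,0,0]])

```text
time: 55.32
ee_pos: [0.3719, 0.219, 0.0331]
eef_rot: [1.0, -0.012, -0.0, -0.0]
ft_force: [-0.3, 0.7, 2.1]
width: 0.0355
grip_force: 15.0
```

Emit:
carry_out(moves=[[0,0,0,0,0,0],[0,0,0,0,0,0],[0,0,0,0,0,0],[0,0,-0.4,0,0,0],[0,0,-0.65,0,0,0],[0,0,0,0,0,0]], fingers=50)

```text
time: 56.08
ee_pos: [0.3726, 0.2195, 0.0761]
eef_rot: [1.0, -0.012, 0.001, -0.001]
ft_force: [0.9, 0.5, -0.9]
width: 0.0498
grip_force: 0.0
```

Emit:
carry_out(moves=[[0.03,0.5,0,0,0,0],[0.02,0.45,0,0,0,0],[0,0,0,0,0,0],[0,0,0,0,0,0],[0,0,0.4,0,0,0],[0,0,0.4,0,0,0],[0,0,0.32,0,0,0],[0,0,0,0,0,0]], fingers=0)

```text
time: 57.08
ee_pos: [0.3722, 0.1805, 0.0292]
eef_rot: [1.0, -0.012, -0.001, 0.001]
ft_force: [-0.2, -0.8, -0.2]
width: 0.0001
grip_force: 0.0
```

```bash
python3 - <<'E'
from h import *
tiltfix();plan([.3725,.240,.029],-91.2);print(read_state()["ft_force"])
E
```

```text
tilt fix turn units [0.008 0.013 0.   ] joints [-1.03  0.12  0.49  2.23 -0.08  0.81 -2.08]
t 57.08 at [0.3722 0.1805 0.0292] shift units [-0.028 -1.488  0.004]
yaw -91.37 turn units -0.021 tilt [-0.0019 -0.001 ]
[-0.16545438 -0.83330965 -0.20329188]
```

Emit:
carry_out(moves=[[0,-0.2,0,0.01,0.01,0],[0,-0.2,0,0,0,0],[0,-0.2,0,0,0,0],[0,-0.2,0,0,0,0],[0,-0.2,0,0,0,0],[0,-0.2,0,0,0,0],[0,-0.2,0,0,0,0],[0,-0.12,0,0,0,0],[0,0,0,0,0,0]])

```text
time: 58.2
ee_pos: [0.3741, 0.2419, 0.03]
eef_rot: [1.0, -0.012, 0.0, -0.001]
ft_force: [-0.1, -1.0, 0.4]
width: 0.0005
grip_force: 0.1
```

Emit:
carry_out(moves=[[0,-0.05,0,0,0,0],[0,-0.05,0,0,0,0],[0,0,0,0,0,0]])

```text
time: 58.58
ee_pos: [0.3744, 0.2455, 0.0301]
eef_rot: [1.0, -0.012, 0.0, -0.001]
ft_force: [1.1, -1.7, 1.6]
width: 0.0009
grip_force: 0.9
```

Emit:
carry_out(moves=[[0,-0.05,0,0,0,0],[0,0,0,0,0,0]])

```text
time: 58.82
ee_pos: [0.3744, 0.2476, 0.0301]
eef_rot: [1.0, -0.012, 0.0, -0.001]
ft_force: [1.3, -1.7, 1.3]
width: 0.0004
grip_force: 1.1
```

Emit:
carry_out(moves=[[0,0.2,0,0,0,0],[0,0.4,0,0,0,0],[0,0,-0.6,0,0,0],[0,0.3,-1,0,0,0],[0.3,0.6,-1,0,0,0],[0.6,0.9,-1,0,0,0],[0.6,0.9,0,0,0,0],[0,0.9,0,0,0,0],[0,0,0,0,0,0]], fingers=60)

```text
time: 59.95
ee_pos: [0.4297, 0.0746, 0.1735]
eef_rot: [1.0, -0.015, -0.0, -0.001]
ft_force: [0.2, 1.2, 0.5]
width: 0.0597
grip_force: 0.0
```

```bash
python3 - <<'E'
from h import *
c=snap("top");cv2.imwrite("pics/t13.png",cv2.resize(c["pixels"][215:325,195:395,::-1],None,fx=4,fy=4,interpolation=2))
plugs(c,222,290,238,305,.044,100)
tiltfix();plan([.426,.3425,.15],-91.2)
E
```

```text
plug [373.1 276.3] 19.1 [253.9 290.5]
plug [425.9 342.7] 15.2 [231.21428571 270.42857143]
plug [476.  275.8] 19.2 [256.88235294 254.23529412]
tilt fix turn units [-0.019  0.    -0.   ] joints [-0.94 -0.09  0.64  2.04  0.05  1.17 -1.92]
t 60.0 at [0.4296 0.0764 0.1735] shift units [-0.269 -6.647  0.605]
yaw -91.54 turn units -0.042 tilt [0.     0.0026]
```

View pics/t13.png

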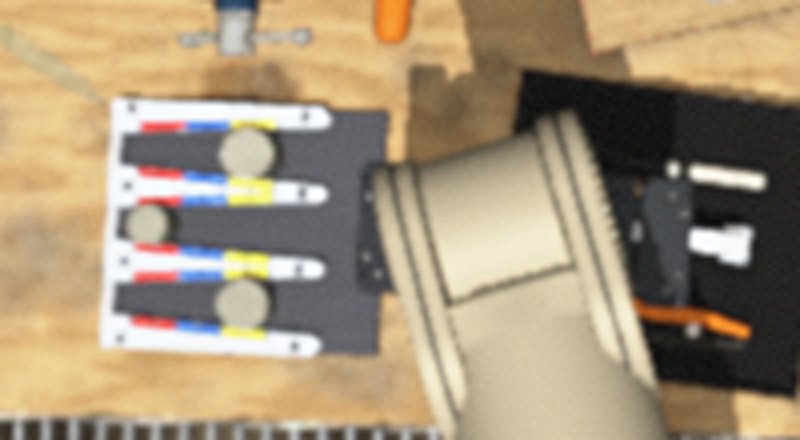

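The top crop shows all three plugs standing wedged: slot 2 at yellow (246,153), slot 1 at red (149,226) and slot 0 at yellow (243,304). Their positions match the target bands and the gripper is clear. Next I unload, starting with the red-band plug.

Emit:
carry_out(moves=[[-0.04,-0.6,0,-0.02,0,-0.04],[-0.04,-0.9,0,0,0,0],[-0.04,-0.9,0,0,0,0],[-0.04,-0.9,0,0,0,0],[-0.04,-0.9,0,0,0,0],[-0.04,-0.9,0,0,0,0],[-0.03,-0.9,0,0,0,0],[0,-0.65,0.4,0,0,0],[0,0,0.6,0,0,0],[0,0,0.4,0,0,0],[0,0,0,0,0,0],[0,0,0,0,0,0]])

```text
time: 61.5
ee_pos: [0.4248, 0.344, 0.1184]
eef_rot: [1.0, -0.009, 0.001, 0.0]
ft_force: [1.1, 0.2, 0.2]
width: 0.0599
grip_force: 0.0
```

```bash
python3 - <<'E'
from h import *
tiltfix();plan([.4262,.3425,.0405],-91.2)
E
```

```text
tilt fix turn units [ 0.001 -0.009 -0.   ] joints [-1.14  0.27  0.44  1.83 -0.13  1.07 -2.25]
t 61.5 at [0.4248 0.344  0.1184] shift units [0.033 0.037 1.947]
yaw -91.08 turn units 0.015 tilt [ 0.0013 -0.0002]
```

Emit:
carry_out(moves=[[0.03,0.04,0.5,0,0,0],[0,0,0.6,0,0,0],[0,0,0.5,0,0,0],[0,0,0.3,0,0,0],[0,0,0,0,0,0]])

```text
time: 62.12
ee_pos: [0.4257, 0.3421, 0.0416]
eef_rot: [1.0, -0.009, 0.0, 0.001]
ft_force: [-0.4, -0.4, 0.5]
width: 0.0603
grip_force: 0.0
```

Emit:
carry_out(moves=[[0,0,0.04,0,0,0],[0,0,0,0,0,0],[0,0,0,0,0,0],[0,0,0,0,0,0],[0,0,0,0,0,0],[0,0,0,0,0,0]], fingers=0, force=20)

```text
time: 62.88
ee_pos: [0.4258, 0.342, 0.0402]
eef_rot: [1.0, -0.009, 0.0, 0.001]
ft_force: [0.5, -2.9, 3.8]
width: 0.0282
grip_force: 19.8
```

Emit:
carry_out(moves=[[0,0.1,0,0,0,0],[0,0.2,0,0,0,0],[0,0.1,0,0,0,0],[0,0,0,0,0,0]])

```text
time: 63.38
ee_pos: [0.4255, 0.3255, 0.0401]
eef_rot: [1.0, -0.01, 0.0, 0.001]
ft_force: [0.0, -1.8, 3.9]
width: 0.0278
grip_force: 19.8
```

Emit:
carry_out(moves=[[0,0,-0.3,0,0,0],[0,0,-0.7,0,0,0],[0,0,-1,0,0,0.23],[0,0,-1,0,0,0.25],[0,0,-1,0,0,0.23],[0.15,0.4,0,0,0,0],[0.25,0.7,0,0,0,0],[0.35,0.9,0,0,0,0],[0.35,0.9,0,0,0,0],[0.35,0.9,0,0,0,0],[0.35,0.9,0,0,0,0],[0.35,0.9,0,0,0,0],[0.35,0.9,0,0,0,0],[0.35,0.9,0,0,0,0],[0.35,0.9,0,0,0,0],[0.35,0.9,0,0,0,0],[0.35,0.9,0,0,0,0],[0.3,0.9,0,0,0,0],[0.3,0.9,0,0,0,0],[0.3,0.9,0,0,0,0]])

```text
time: 65.88
ee_pos: [0.5551, -0.206, 0.2]
eef_rot: [0.998, -0.059, -0.0, 0.0]
ft_force: [0.6, 0.7, 0.2]
width: 0.028
grip_force: 19.7
```

Emit:
carry_out(moves=[[0.15,0.7,0,0,0,0],[0.1,0.5,0,0,0,0],[0,0.3,0,0,0,0],[0,0,0,0,0,0],[0,0,0,0,0,0]])

```text
time: 66.5
ee_pos: [0.5588, -0.2643, 0.2005]
eef_rot: [0.998, -0.058, 0.0, 0.0]
ft_force: [1.3, -0.1, -0.3]
width: 0.0279
grip_force: 19.7
```

```bash
python3 - <<'E'
from h import *
tiltfix();plan([.5597,-.3085,.0390],-96.8)
c=snap("wrist","w14")
hs=cv2.cvtColor(c["pixels"],cv2.COLOR_RGB2HSV)
for n,lo,hi in [("red",0,6),("blue",100,125),("yel",20,32)]:
    m=((hs[...,0]>=lo)&(hs[...,0]<=hi)&(hs[...,1]>180)).astype(np.uint8)
    q=max(cv2.findContours(m,0,2)[0],key=cv2.contourArea)[:,0];w=plane(c,q,.005)[:,:2]*1000
    print(n,cv2.minAreaRect(w.astype(np.float32)),q.min(0),q.max(0))
E
```

```text
tilt fix turn units [ 0.001 -0.004  0.   ] joints [-0.28  0.43  0.85  1.57 -0.34  1.29 -1.06]
t 66.5 at [ 0.5588 -0.2643  0.2005] shift units [0.149 1.093 4.039]
yaw -96.69 turn units 0.014 tilt [ 0.0005 -0.0003]
red ((556.3678588867188, -309.61627197265625), (207.95681762695312, 35.32835388183594), 83.24830627441406) [254 201] [482 239]
blue ((506.0288391113281, -373.5740661621094), (68.08016967773438, 24.66148567199707), 83.21102905273438) [403 252] [476 277]
yel ((654.3597412109375, -406.7480163574219), (80.43951416015625, 49.2396240234375), 27.35957908630371) [442  34] [519 122]
```

Emit:
carry_out(moves=[[0.08,0.5,0,0,0,0],[0.07,0.59,0.3,0,0,0],[0,0,0.7,0,0,0],[0,0,0.8,0,0,0],[0,0,0.8,0,0,0],[0,0,0.7,0,0,0],[0,0,0.4,0,0,0],[0,0,0.25,0,0,0],[0,0,0.06,0,0,0],[0,0,0,0,0,0],[0,0,0,0,0,0]])

```text
time: 67.92
ee_pos: [0.56, -0.3098, 0.0411]
eef_rot: [0.998, -0.059, 0.001, 0.001]
ft_force: [0.3, 0.4, 0.5]
width: 0.0277
grip_force: 19.7
```

Emit:
carry_out(moves=[[0,0,0.05,0,0,0],[0,0,0.04,0,0,0],[0,0,0,0,0,0]])

```text
time: 68.3
ee_pos: [0.56, -0.3097, 0.0372]
eef_rot: [0.998, -0.059, 0.001, 0.001]
ft_force: [0.1, -0.4, 3.2]
width: 0.0275
grip_force: 19.7
```

Emit:
carry_out(moves=[[0,0,0,0,0,0],[0,0,0,0,0,0],[0,0,0,0,0,0],[0,0,-0.3,0,0,0],[0,0,-0.7,0,0,0],[0,0,-0.9,0,0,0],[0,0,-0.9,0,0,0],[0,0,-0.9,0,0,0],[-0.1,-0.4,0,0,0,0],[-0.2,-0.9,0,0,0,0],[-0.25,-0.9,0,0,0,0],[-0.25,-0.9,0,0,0,0],[-0.25,-0.9,0,0,0,0],[-0.25,-0.9,0,0,0,0],[-0.25,-0.9,0,0,0,0],[-0.25,-0.9,0,0,0,0],[-0.25,-0.9,0,0,0,0],[-0.25,-0.9,0,0,0,0],[-0.25,-0.9,0,0,0,0],[-0.25,-0.9,0,0,0,0]], fingers=60)

```text
time: 70.8
ee_pos: [0.4966, 0.1138, 0.1851]
eef_rot: [0.998, -0.059, 0.001, 0.0]
ft_force: [0.8, 0.3, 0.1]
width: 0.06
grip_force: 0.0
```

Emit:
carry_out(moves=[[-0.25,-0.9,0,0,0,0],[-0.25,-0.9,0,0,0,-0.23],[-0.25,-0.9,0,0,0,-0.23],[-0.15,-0.6,0,0,0,-0.24],[0,-0.3,0,0,0,0],[0,0,0,0,0,0]])

```text
time: 71.55
ee_pos: [0.4742, 0.2597, 0.184]
eef_rot: [1.0, -0.01, 0.0, 0.001]
ft_force: [0.5, -0.2, -0.1]
width: 0.0598
grip_force: 0.0
```

```bash
python3 - <<'E'
from h import *
tiltfix();plan([.476,.2757,.0405],-91.2)
c=snap("top");plugs(c,425,525,195,300,.041); plugs(c,222,290,270,305,.044,100)
E
```

```text
tilt fix turn units [ 0.013 -0.006  0.   ] joints [-1.13  0.2   0.62  1.78 -0.12  1.2  -2.07]
t 71.55 at [0.4742 0.2597 0.184 ] shift units [ 0.033 -0.406  3.586]
yaw -91.15 turn units 0.006 tilt [ 0.0008 -0.0018]
plug [ 376.8 -369.6] 14.6 [491.5 295.9]
plug [ 490.1 -421. ] 19.7 [512.66666667 254.28571429]
plug [ 558.8 -309.4] 13.2 [470.13333333 228.46666667]
plug [381.4 312. ] 69.2 [253.32 286.2 ]
```

Plug 1 is standing in the red lane at (0.559,-0.309). Next is the slot 2 plug.

Emit:
carry_out(moves=[[0.03,-0.41,0.3,0.01,0,0],[0,0,0.7,0,0,0],[0,0,0.8,0,0,0],[0,0,0.8,0,0,0],[0,0,0.6,0,0,0],[0,0,0.4,0,0,0],[0,0,0,0,0,0],[0,0,0,0,0,0]])

```text
time: 72.6
ee_pos: [0.4762, 0.2764, 0.0408]
eef_rot: [1.0, -0.01, 0.001, -0.001]
ft_force: [0.2, -0.5, 0.0]
width: 0.06
grip_force: 0.0
```

Emit:
carry_out(moves=[[0,0,0,0,0,0],[0,0,0,0,0,0],[0,0,0,0,0,0],[0,0,0,0,0,0],[0,0,0,0,0,0],[0,0,0,0,0,0]], fingers=0, force=20)

```text
time: 73.35
ee_pos: [0.4758, 0.2749, 0.0403]
eef_rot: [1.0, -0.01, 0.0, 0.0]
ft_force: [-1.4, -5.1, 3.9]
width: 0.0365
grip_force: 19.9
```

Emit:
carry_out(moves=[[0,0.1,0,0,0,0],[0,0.2,0,0,0,0],[0,0.1,0,0,0,0],[0,0,0,0,0,0]])

```text
time: 73.85
ee_pos: [0.4754, 0.2593, 0.0402]
eef_rot: [1.0, -0.01, 0.0, 0.0]
ft_force: [0.3, -1.6, 4.0]
width: 0.0361
grip_force: 19.8
```

Emit:
carry_out(moves=[[0,0,-0.3,0,0,0],[0,0,-0.7,0,0,0],[0,0,-1,0,0,0.23],[0,0,-1,0,0,0.25],[0,0,-1,0,0,0.23],[0.1,0.4,0,0,0,0],[0.1,0.7,0,0,0,0],[0.1,0.9,0,0,0,0],[0.1,0.9,0,0,0,0],[0.1,0.9,0,0,0,0],[0.1,0.9,0,0,0,0],[0.1,0.9,0,0,0,0],[0.1,0.9,0,0,0,0],[0.1,0.9,0,0,0,0],[0.1,0.9,0,0,0,0],[0.1,0.9,0,0,0,0],[0.1,0.9,0,0,0,0],[0.1,0.9,0,0,0,0],[0,0.9,0,0,0,0],[0,0.9,0,0,0,0]])

```text
time: 76.35
ee_pos: [0.4636, -0.2565, 0.1988]
eef_rot: [0.998, -0.06, -0.001, -0.001]
ft_force: [0.7, 1.4, -0.9]
width: 0.0359
grip_force: 19.8
```

Emit:
carry_out(moves=[[0,0.8,0,0,0,0],[0,0.7,0,0,0,0],[0,0.4,0,0,0,0],[0,0,0,0,0,0],[0,0,0,0,0,0]])

```text
time: 76.97
ee_pos: [0.4561, -0.3295, 0.1993]
eef_rot: [0.998, -0.06, -0.0, -0.001]
ft_force: [-0.3, 0.2, -1.1]
width: 0.0357
grip_force: 19.8
```

```bash
python3 - <<'E'
from h import *
tiltfix();plan([.4597,-.3367,.0385],-96.8)
E
```

```text
tilt fix turn units [-0.009  0.003  0.   ] joints [-0.31  0.34  1.05  1.72 -0.31  1.26 -0.88]
t 76.97 at [ 0.4561 -0.3295  0.1993] shift units [0.112 0.174 4.02 ]
yaw -96.85 turn units -0.006 tilt [-0.0002  0.0013]
```

Emit:
carry_out(moves=[[0.11,0.16,0.3,0,0,0],[0,0,0.7,0,0,0],[0,0,0.8,0,0,0],[0,0,0.8,0,0,0],[0,0,0.7,0,0,0],[0,0,0.4,0,0,0],[0,0,0.25,0,0,0],[0,0,0.06,0,0,0],[0,0,0,0,0,0],[0,0,0,0,0,0]])

```text
time: 78.22
ee_pos: [0.4611, -0.337, 0.0401]
eef_rot: [0.998, -0.059, 0.001, -0.0]
ft_force: [0.5, -0.0, -0.9]
width: 0.0361
grip_force: 19.8
```

Emit:
carry_out(moves=[[0,0,0.03,0,0,0],[0,0,0.02,0,0,0],[0,0,0,0,0,0]])

```text
time: 78.6
ee_pos: [0.4606, -0.3367, 0.0375]
eef_rot: [0.998, -0.06, 0.0, -0.0]
ft_force: [-0.6, 0.2, -1.3]
width: 0.0362
grip_force: 19.8
```

Emit:
carry_out(moves=[[0,0,0,0,0,0],[0,0,0,0,0,0],[0,0,0,0,0,0],[0,0,-0.3,0,0,0],[0,0,-0.7,0,0,0],[0,0,-0.9,0,0,0],[0,0,-0.9,0,0,0],[0,0,-0.9,0,0,0],[-0.1,-0.4,0,0,0,0],[-0.2,-0.9,0,0,0,0],[-0.25,-0.9,0,0,0,0],[-0.25,-0.9,0,0,0,0],[-0.25,-0.9,0,0,0,0],[-0.25,-0.9,0,0,0,0],[-0.25,-0.9,0,0,0,0],[-0.25,-0.9,0,0,0,0],[-0.25,-0.9,0,0,0,0],[-0.25,-0.9,0,0,0,0],[-0.25,-0.9,0,0,0,0],[-0.25,-0.9,0,0,0,0]], fingers=60)

```text
time: 81.1
ee_pos: [0.3982, 0.0864, 0.1863]
eef_rot: [0.998, -0.06, 0.001, -0.001]
ft_force: [0.9, 0.7, 0.7]
width: 0.0599
grip_force: 0.0
```

Emit:
carry_out(moves=[[-0.3,-0.9,0,0,0,0],[-0.3,-0.9,0,0,0,-0.23],[-0.25,-0.9,0,0,0,-0.23],[-0.25,-0.9,0,0,0,-0.24],[0,-0.5,0,0,0,0],[0,-0.3,0,0,0,0],[0,0,0,0,0,0]])

```text
time: 81.98
ee_pos: [0.3692, 0.2652, 0.1855]
eef_rot: [1.0, -0.011, 0.0, 0.0]
ft_force: [-0.4, -0.3, 0.0]
width: 0.06
grip_force: 0.0
```

```bash
python3 - <<'E'
from h import *
tiltfix();plan([.373,.2762,.0405],-91.2)
c=snap("top");plugs(c,425,525,195,300,.041)
E
```

```text
tilt fix turn units [ 0.003 -0.005 -0.   ] joints [-1.17 -0.03  0.45  1.98  0.01  1.19 -2.32]
t 81.97 at [0.3692 0.2652 0.1855] shift units [ 0.087 -0.28   3.624]
yaw -91.25 turn units -0.006 tilt [ 0.0007 -0.0005]
plug [ 378.4 -369.9] 14.3 [492.36363636 296.        ]
plug [ 463.2 -335.9] 19.1 [479.89473684 262.94736842]
plug [ 490.1 -421. ] 19.7 [512.66666667 254.33333333]
plug [ 558.8 -309.4] 13.2 [470.13333333 228.46666667]
```

Emit:
carry_out(moves=[[0.09,-0.28,0.3,0,0,0],[0,0,0.7,0,0,0],[0,0,0.8,0,0,0],[0,0,0.8,0,0,0],[0,0,0.6,0,0,0],[0,0,0.43,0,0,0],[0,0,0,0,0,0],[0,0,0,0,0,0]])

```text
time: 83.02
ee_pos: [0.3734, 0.2761, 0.0412]
eef_rot: [1.0, -0.011, 0.001, -0.0]
ft_force: [-0.2, -0.1, -0.4]
width: 0.0599
grip_force: 0.0
```

Emit:
carry_out(moves=[[0,0,0,0,0,0],[0,0,0,0,0,0],[0,0,0,0,0,0],[0,0,0,0,0,0],[0,0,0,0,0,0],[0,0,0,0,0,0]], fingers=0, force=20)

```text
time: 83.78
ee_pos: [0.3729, 0.2764, 0.0406]
eef_rot: [1.0, -0.011, 0.0, -0.0]
ft_force: [-1.6, -0.6, 5.4]
width: 0.0351
grip_force: 20.0
```

Emit:
carry_out(moves=[[0,0.1,0,0,0,0],[0,0.2,0,0,0,0],[0,0.1,0,0,0,0],[0,0,0,0,0,0]])

```text
time: 84.28
ee_pos: [0.3726, 0.2597, 0.0406]
eef_rot: [1.0, -0.011, 0.0, -0.0]
ft_force: [0.5, -2.1, 7.6]
width: 0.0353
grip_force: 20.0
```

Emit:
carry_out(moves=[[0,0,-0.3,0,0,0],[0,0,-0.7,0,0,0],[0,0,-1,0,0,0.23],[0,0,-1,0,0,0.25],[0,0,-1,0,0,0.23],[0.2,0.4,0,0,0,0],[0.2,0.7,0,0,0,0],[0.3,0.9,0,0,0,0],[0.3,0.9,0,0,0,0],[0.3,0.9,0,0,0,0],[0.3,0.9,0,0,0,0],[0.3,0.9,0,0,0,0],[0.3,0.9,0,0,0,0],[0.3,0.9,0,0,0,0],[0.3,0.9,0,0,0,0],[0.3,0.9,0,0,0,0],[0.3,0.9,0,0,0,0],[0.3,0.9,0,0,0,0],[0.2,0.7,0,0,0,0],[0.1,0.5,0,0,0,0]])

```text
time: 86.78
ee_pos: [0.4712, -0.2452, 0.1994]
eef_rot: [0.998, -0.061, -0.001, 0.0]
ft_force: [-0.1, 0.7, -0.4]
width: 0.0353
grip_force: 20.0
```

Emit:
carry_out(moves=[[0,0.2,0,0,0,0],[0,0,0,0,0,0],[0,0,0,0,0,0]])

```text
time: 87.15
ee_pos: [0.4715, -0.2504, 0.2002]
eef_rot: [0.998, -0.06, 0.0, -0.001]
ft_force: [0.1, 0.7, 0.1]
width: 0.035
grip_force: 20.0
```

```bash
python3 - <<'E'
from h import *
tiltfix();plan([.469,-.2573,.0390],-96.8)
E
```

```text
tilt fix turn units [-0.01  -0.003  0.   ] joints [-0.57  0.27  1.14  1.8  -0.26  1.24 -1.05]
t 87.15 at [ 0.4715 -0.2504  0.2002] shift units [-0.043  0.184  4.029]
yaw -96.85 turn units -0.006 tilt [0.0006 0.0013]
```

Emit:
carry_out(moves=[[-0.05,0.18,0.3,0,0,0],[0,0,0.7,0,0,0],[0,0,0.8,0,0,0],[0,0,0.8,0,0,0],[0,0,0.7,0,0,0],[0,0,0.4,0,0,0],[0,0,0.25,0,0,0],[0,0,0.06,0,0,0],[0,0,0,0,0,0],[0,0,0,0,0,0]])

```text
time: 88.4
ee_pos: [0.4692, -0.2583, 0.0405]
eef_rot: [0.998, -0.06, 0.001, -0.0]
ft_force: [0.3, -0.1, -1.2]
width: 0.0355
grip_force: 20.0
```

Emit:
carry_out(moves=[[0,0,0.03,0,0,0],[0,0,0.02,0,0,0],[0,0,0,0,0,0]])

```text
time: 88.78
ee_pos: [0.4688, -0.2581, 0.0379]
eef_rot: [0.998, -0.06, 0.0, -0.0]
ft_force: [0.6, 0.2, -0.4]
width: 0.0353
grip_force: 20.0
```

Emit:
carry_out(moves=[[0,0,0,0,0,0],[0,0,0,0,0,0],[0,0,0,0,0,0],[0,0,-0.3,0,0,0],[0,0,-0.7,0,0,0],[0,0,-1,0,0,0],[0,0,-1,0,0,0],[0,-0.5,-1,0,0,0],[0,-0.9,0,0,0,0],[0,-0.9,0,0,0,0],[0,-0.9,0,0,0,0],[0,-0.9,0,0,0,0],[0,-0.9,0,0,0,0],[0,-0.9,0,0,0,0],[0,-0.5,0,0,0,0]], fingers=60)

```text
time: 90.65
ee_pos: [0.4996, -0.0025, 0.1985]
eef_rot: [0.998, -0.059, 0.0, -0.001]
ft_force: [-0.1, 0.0, -0.5]
width: 0.0596
grip_force: 0.0
```

Emit:
carry_out(moves=[[0,0,0,0,0,-0.94],[0,0,0,0,0,-0.94],[0,0,0,0,0,-0.94],[0,0,0,0,0,-0.94],[0,0,0,0,0,-0.94],[0,0,0,0,0,-0.94],[0,0,0,0,0,-0.94],[0,0,0,0,0,-0.94],[0,0,0,0,0,-0.94],[0,0,0,0,0,-0.94],[0,0,0,0,0,-0.94],[0,0,0,0,0,-0.92],[0,0,0,0,0,0]], fingers=87)

```text
time: 92.28
ee_pos: [0.4995, -0.005, 0.1983]
eef_rot: [0.749, 0.663, 0.0, 0.0]
ft_force: [0.6, 0.3, -0.3]
width: 0.087
grip_force: 0.0
```

```bash
python3 - <<'E'
from h import *
c=snap("top");plugs(c,425,525,195,300,.041)
cv2.imwrite("pics/t15.png",cv2.resize(c["pixels"][195:325,325:535,::-1],None,fx=3.5,fy=3.5,interpolation=2))
P,ok=cloud(c);Z=P[...,2];u,v=np.meshgrid(np.arange(640),np.arange(480))
h=((u>320)&(u<425)&(v>225)&(v<320)&(Z>.055)&(Z<.08)).astype(np.uint8)
for q in cv2.findContours(h,0,2)[0]:
    if cv2.contourArea(q)>30: print("handle",cv2.minAreaRect((plane(c,q[:,0],.066)[:,:2]*1000).astype(np.float32)))
tiltfix();plan([.4305,-.0065,.0553],-6.9)
E
```

```text
plug [ 378.8 -370. ] 16.9 [490.8 295.9]
plug [ 463.3 -335.7] 19.1 [480.05 263.1 ]
plug [ 468.9 -255.3] 16.5 [449.  260.5]
plug [ 478.2 -425.4] 24.1 [513.        257.7826087]
plug [ 558.9 -309.5] 13.1 [471.25       228.83333333]
tilt fix turn units [ 0.005 -0.003  0.   ] joints [-0.98  0.09  0.96  1.88 -0.07  1.21 -0.12]
t 92.33 at [ 0.4995 -0.0048  0.1982] shift units [-0.255 -1.709  3.571]
yaw -7.05 turn units -0.019 tilt [0.0008 0.0003]
```

View pics/t15.png

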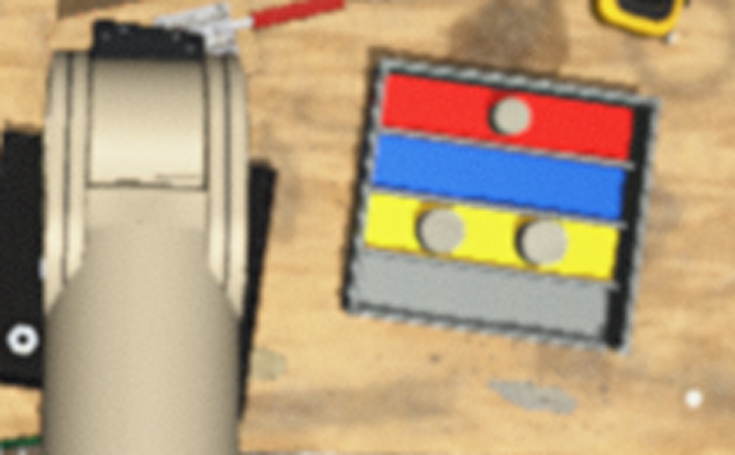

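The crop shows the 28 mm plug in red (511,116) and the two 36 mm plugs in yellow (441,231) and (541,240). Now I line up on the tray handle.

Emit:
carry_out(moves=[[0.3,-0.8,0,0,0,0],[0.2,-0.9,0,0,0,0],[0,0,0,0,0,0],[0,0,0,0,0,0]])

```text
time: 92.82
ee_pos: [0.4349, 0.0236, 0.1983]
eef_rot: [0.749, 0.663, 0.001, 0.0]
ft_force: [0.3, 0.7, -0.6]
width: 0.0869
grip_force: 0.0
```

```bash
python3 - <<'E'
from h import *
c=snap("wrist","w16");P,ok=cloud(c);Z=P[...,2];u,v=np.meshgrid(np.arange(640),np.arange(480))
m=((v<278)&(Z>.054)&(Z<.08)&ok).astype(np.uint8)
for q in cv2.findContours(m,0,2)[0]:
    if cv2.contourArea(q)>100: print("handle",cv2.minAreaRect((plane(c,q[:,0],.066)[:,:2]*1000).astype(np.float32)),q[:,0].min(0),q[:,0].max(0))
g=c["pixels"].max(2)
print(np.round(P[::1][260][(m[260]>0)],3)[:3])
tiltfix();plan([.4305,-.0001,.0553],-6.9)
E
```

```text
handle ((598.1487426757812, 0.16761207580566406), (16.24144744873047, 56.78114318847656), 14.527894020080566) [517 209] [548 276]
handle ((432.8152770996094, 23.107465744018555), (55.966819763183594, 13.800050735473633), 83.248046875) [306 205] [324 277]
[[0.424 0.009 0.064]
 [0.425 0.009 0.065]
 [0.426 0.009 0.065]]
tilt fix turn units [ 0.008 -0.002 -0.   ] joints [-1.09 -0.17  0.87  2.02  0.14  1.23 -0.39]
t 92.88 at [0.435  0.0234 0.1982] shift units [-0.598 -0.046  3.572]
yaw -6.94 turn units -0.005 tilt [0.0012 0.0002]
```

View pics/w16.png

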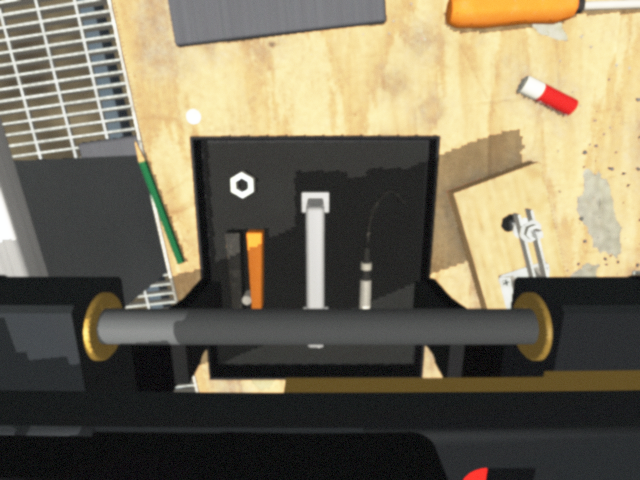

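The wrist view has the handle bar at columns 306–324, running to row 205. The tray is where I left it, so I'll grip it.

Emit:
carry_out(moves=[[-0.3,-0.03,0.3,0,0,0],[-0.3,-0.03,0.6,0,0,0],[0,0,0.7,0,0,0],[0,0,0.7,0,0,0],[0,0,0.6,0,0,0],[0,0,0.4,0,0,0],[0,0,0.24,0,0,0],[0,0,0,0,0,0],[0,0,0,0,0,0]])

```text
time: 94.0
ee_pos: [0.4295, 0.0, 0.0568]
eef_rot: [0.748, 0.664, 0.001, 0.0]
ft_force: [0.9, -0.7, 0.1]
width: 0.0871
grip_force: 0.0
```

Emit:
carry_out(moves=[[0,0,0.02,0,0,0],[0,0,0,0,0,0],[0,0,0,0,0,0],[0,0,0,0,0,0],[0,0,0,0,0,0],[0,0,0,0,0,0],[0,0,0,0,0,0],[0,0,0,0,0,0],[0,0,0,0,0,0],[0,0,0,0,0,0],[0,0,0,0,0,0]], fingers=0, force=45)

```text
time: 95.38
ee_pos: [0.4294, 0.0003, 0.0556]
eef_rot: [0.748, 0.664, 0.001, 0.0]
ft_force: [2.6, -0.8, -2.2]
width: 0.0135
grip_force: 45.0
```

Emit:
carry_out(moves=[[0,0,-0.2,0,0,0],[0,0,-0.5,0,0,0],[0,0,-0.8,0,0,0],[0,0,-0.9,0,0,0],[0,0,-0.8,0,0,0],[-0.3,0.1,-0.5,0,0,0],[-0.7,0.2,-0.2,0,0,0],[-0.9,0.3,0,0,0,0],[-0.9,0.3,0,0,0,0],[-0.9,0.3,0,0,0,0],[-0.9,0.3,0,0,0,0],[-0.9,0.3,0,0,0,0],[-0.7,0.3,0,0,0,0],[-0.5,0.17,0,0,0,0],[-0.31,0.1,0,0,0,0],[-0.1,0,0,0,0,0],[0,0,0,0,0,0],[0,0,0,0,0,0]])

```text
time: 97.62
ee_pos: [0.4893, -0.2918, 0.2116]
eef_rot: [0.748, 0.664, 0.001, -0.0]
ft_force: [0.2, 0.6, -6.1]
width: 0.0136
grip_force: 45.0
```

```bash
python3 - <<'E'
from h import *
tiltfix();plan([.4895,-.2932,.1093],-6.95);s=read_state();print(s["width"],s["ft_force"])
E
```

```text
tilt fix turn units [ 0.003 -0.009 -0.   ] joints [-0.45  0.4   1.16  1.69 -0.38  1.3   0.66]
t 97.62 at [ 0.4893 -0.2918  0.2116] shift units [-0.038  0.008  2.556]
yaw -6.78 turn units 0.021 tilt [0.0005 0.0013]
0.013614150634798811 [ 0.17558996  0.61218718 -6.14357921]
```

Emit:
carry_out(moves=[[-0.03,0.01,0.3,0,0,0.02],[0,0,0.5,0,0,0],[0,0,0.5,0,0,0],[0,0,0.5,0,0,0],[0,0,0.35,0,0,0],[0,0,0.15,0,0,0],[0,0,0,0,0,0],[0,0,0,0,0,0]])

```text
time: 98.62
ee_pos: [0.4899, -0.2942, 0.1202]
eef_rot: [0.749, 0.663, 0.001, 0.001]
ft_force: [0.4, -0.8, -6.0]
width: 0.0134
grip_force: 45.0
```

Emit:
carry_out(moves=[[0,0,0.06,0,0,0],[0,0,0.06,0,0,0],[0,0,0.06,0,0,0],[0,0,0,0,0,0]])

```text
time: 99.12
ee_pos: [0.4894, -0.2939, 0.1122]
eef_rot: [0.749, 0.663, 0.0, -0.0]
ft_force: [-0.5, -0.2, -7.1]
width: 0.0139
grip_force: 45.0
```

Emit:
carry_out(moves=[[0,0,0.04,0,0,0],[0,0,0.03,0,0,0],[0,0,0,0,0,0]])

```text
time: 99.5
ee_pos: [0.4896, -0.294, 0.1097]
eef_rot: [0.749, 0.663, 0.0, 0.0]
ft_force: [-0.9, 1.8, -2.8]
width: 0.0134
grip_force: 45.0
```

Emit:
carry_out(moves=[[0,0,0.02,0,0,0],[0,0,0,0,0,0]])

```text
time: 99.75
ee_pos: [0.4896, -0.294, 0.1097]
eef_rot: [0.749, 0.663, 0.001, -0.0]
ft_force: [-5.3, 4.3, 8.2]
width: 0.0135
grip_force: 45.0
```

Emit:
carry_out(moves=[[0,0,0,0,0,0],[0,0,0,0,0,0],[0,0,0,0,0,0],[0,0,0,0,0,0],[0,0,0,0,0,0],[0,0,-0.4,0,0,0],[0,0,-0.8,0,0,0],[0,0,-1,0,0,0],[0,0,-1,0,0,0],[0.5,0,-0.3,0,0,0],[0.9,0,0,0,0,0],[0.9,0,0,0,0,0],[0.9,0,0,0,0,0],[0.9,0,0,0,0,0],[0.9,0,0,0,0,0],[0.9,0,0,0,0,0],[0.9,0,0,0,0,0],[0.5,0,0,0,0,0],[0,0,0,0,0,0]], fingers=87)

```text
time: 102.12
ee_pos: [0.5252, -0.0035, 0.2492]
eef_rot: [0.748, 0.663, 0.0, 0.0]
ft_force: [-0.8, -0.5, -0.4]
width: 0.0868
grip_force: 0.0
```

```bash
python3 - <<'E'
from h import *
c=snap("top");P,ok=cloud(c);Z=P[...,2];u,v=np.meshgrid(np.arange(640),np.arange(480))
h=((u>400)&(u<540)&(v>195)&(v<310)&(Z>.108)&ok).astype(np.uint8)
q=max(cv2.findContours(h,0,2)[0],key=cv2.contourArea)
print("handle",cv2.minAreaRect((plane(c,q[:,0],.12)[:,:2]*1000).astype(np.float32)),np.median(Z[h>0]))
s=read_state();print(s["ee_pos"],s["ft_force"],s["time"])
E
```

```text
handle ((487.4305114746094, -301.1118469238281), (116.67132568359375, 14.46325397491455), 82.9153823852539) 0.11902276208867235
[ 0.52500436 -0.00502088  0.24921139] [ 0.80812093 -1.55572645  0.20386881] 102.175
```

```bash
python3 -c "
from h import *
print(r.close_job())"
```

```text
the job is handed in; nothing more can be done
None
```

I handed the job in at about 102 s: the three plugs read as one red (28 mm) and two yellow (36 mm), and each stands in its lane with the tray nested back on the box, though no verdict came back.

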